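Set up the drain rack and change out the spent cartridges

ROBOT

A 6-joint arm with a two-finger parallel gripper is mounted at the origin on the work surface. World frame = base frame: x ahead of the robot, y to its left, z up, the work surface at z = 0. Lengths are in m, angles in rad, forces in N, time in s.
With the tool pointing down it reaches from about 0.425 to 0.925 m from the base axis. Payload 12.5 kg.
Tool frame: the origin (TCP) lies at the very end of the fingers, on their centre line; the grasp point (between the pads) lies 19 mm behind it; z points along the fingers, y is the direction in which the jaws open and shut (so a half turn about z gives the same grasp; the last joint's range is limited). The gripper opens to 85 mm and grips with 20 to 120 N. Pads are 22 mm wide; open, the fingers measure 114 mm over their backs; the gripper's body (76 mm by 85 mm) begins 54 mm behind the grasp point. The pads swing forward as they close: fully open they stand 13 mm farther back than shut.
Start: joints at [-1.414, 0.491, 1.559, -0, 1.092, -0.106], TCP at [0.162, -0.604, 0.231] pointing down, gripper open.
Joint ranges: [-3.1, 3.1], [-0.84, 2.19], [0.05, 2.79], [-1.13, 4.28], [0.06, 2.93], [-2.69, 2.69]. Speed limits (rad/s): [2.22, 2.22, 2.79, 3.14, 3.14, 3.14].

INTERFACE

Orientations are given as a unit quaternion [x, y, z, w].
In Python, from cell import read_state, imaging, manip gives the robot as it stands.
- The arm moves only by the tool step_arm, never from a script. Its argument "series" is a list of rows, each an object of numbers: "x", "y", "z": the shift along the tool's x, y, z in mm; "ax", "ay", "az": the turn, a rotation vector about the tool's x, y, z in degrees; "fingers": the finger opening in mm, from 0 to 85.4. In form: [{"x": .., "y": .., "z": .., "ax": .., "ay": .., "az": .., "fingers": ..}, ...]. A call has 1 to 8 rows; each row is the pose to reach, as a shift and turn from the pose commanded when the call began, along the tool's axes at that moment; what a row does not reach only later rows make up. A row lasts 1/8 s, in which the tool goes at most 62.5 mm and 10.7 degrees, less where a joint would pass 70% of its speed; a pose out of reach is approached as far as the arm can. A call with a gripper value outside its range is refused whole. The fingers move at their own pace and stop on an object; "squeeze" is the grip in N (left out, the last holds). Time passes only in rows, so rows that repeat a pose let the fingers close. It gives the time, the measured TCP pose, the force and the opening at its end, in the units of the state.
- read_state(): the state, without advancing time (a new reading comes with each control period).
- imaging.camera(name): name is "scene" or "top" or "wrist"; returns the picture (400x640x3 uint8, red, green, blue); there is no depth.
- imaging.camera_info(name): a dict with "vfov" (degrees; the focal length in pixels is half the picture's height over the tangent of half this angle, whatever the lens; pixels are square), "cx", "cy" (the principal point, pixels), "k1" (the pictures are not rectified: a ray, as slopes to the right and down, at radius r is drawn at 1 + k1 r^2 times it, then the intrinsics apply), "R" (3x3) and "t" (3): a world point X has camera coordinates R X + t. Camera axes: x right, y down, z forward; pixel columns grow to the right and rows downward; lengths in m; the calibration is good to about 2 mm. A picture is of the moment at which its call begins: read the wrist's pose just before it. camera_info takes no time and is no camera call; for the wrist camera it gives the pose at the moment of the call.
- manip.close_job(): hands the job in, once; it reports no verdict.
Trained networks look in the newest picture that a camera, given by its name, has taken for a name from the list of things; names that differ only in an ending like _2 or _b are one class to them, and where a whole thing is asked for, a point or a joint stands for the part that bears it (a point fixed in the world has none). Each returns a list of dicts, best first, with "confidence" (0 to 1); they miss things now and then, are a little off and sometimes report something else, mostly with a low value. They report only what shows in the picture. A call takes as long as a camera call. They do not tell look-alikes from the thing itself.
- imaging.recognise(camera, label): "uv" ([column, row] in pixels, amid what is visible of it).
- imaging.cut_out(camera, label): "mask" (400x640 bool, what is visible of it) and "uv" ([column, row] in pixels, amid what is visible of it).
The state is a dict: "t": time; "joints": joint angles; "joint_velocities": joint speeds; "joint_torque": joint torques, N m; "position": TCP position; "tcp_rot": TCP orientation; "ft_force": force on the tool from outside, world axes, zero at the start; "ft_torque": the same for the moment, N m; "opening": finger opening in m.
Only numpy, scipy, OpenCV 4.12 (cv2) and the standard library are available. Lean on these libraries where they do the work, as an engineer would, in place of code of your own. Each camera call takes 0.05 s, during which the arm holds its last target. There are 200 camera calls.

TASK

The spent filter cartridges are to go on the drain rack. First unfold the rack's kickstand fully and stand the rack up on it, let go so that it stands on its own, then press the dock's red ejector slide fully home to push the cartridges out, and lay every cartridge level and roughly centred across its own pair of orange pegs on the rack; leave the rack standing, the slide sprung back, and the bottle, the jar and the tray where they are.

Things in the scene. Friction and masses are not known exactly. Their poses are not given: they have to be found in the camera images.
- rack: Loose drain rack, 0.34 to 0.46 kg: two rails 220 mm long (x), 10 wide, 12 thick, 96 mm apart (y), thin cross bars; orange pegs on its face, ball handle on its top end. Starts face down on its peg tips. Frame: x from bottom end (-110 mm) to top end (+110), z out of the back; z = 0 at peg tips, rails z 38 to 50. Stood up it leans back 30 deg, face up, on its bottom back edge and the leg's foot.
- rack_ball (a point): Centre of the black ball handle, 28 mm across, at (145, 0, 44) mm in the rack's frame, on a 10 mm neck; the top cross bar's edge is 35 mm from it. Pinched along the rack's y, it lets the rack swing in the grip. To stand up, the rack turns 120 deg about its y: the top end goes up, past vertical and back over the leg, the bottom end staying where it is.
- rack_bottom (a point): Middle of the bottom back edge of the rack, (-110, 0, 50) mm in its frame; at bench height when it stands.
- rack_rest1 (a point): Where a cartridge's centre lies on the lowest pair of pegs: (-72, 0, 20) mm in the rack's frame. Each peg is 10 mm wide (y = -48 or +48 mm), sticks 38 mm out of the face (towards -z), its upper side 10 mm below this point, and ends in a lip 8 mm higher; 33 mm is free between lip and rail.
- rack_rest2 (a point): The same for the middle pair: (-20, 0, 20) mm.
- rack_rest3 (a point): The same for the top pair: (32, 0, 20) mm.
- leg (a joint): Kickstand angle: 0 folded flat along the rack's back, 0.838 rad fully unfolded, against its stop. A friction hinge (0.15 N m) keeps the leg where it is left. The free end lifts off the back (towards the rack's +z) as it opens.
- leg_hinge (a point): Hinge axis of the kickstand, along the rack's y, at (70, 0, 56) mm in the rack's frame; a 12 mm wide cross bar joins the rails under it.
- leg_grip (a point): Point on the centre line of the blue leg 115 mm from the hinge, good to pinch: the leg is a flat bar 20 mm wide (along y) and 6 mm thick. Its axes are the rack's axes when folded and turn with the leg.
- leg_foot (a point): Centre of the round black foot bar at the leg's free end, 154.6 mm from the hinge: 12 mm in diameter, 60 mm long along y.
- dock: Fixed off-white dock 160 mm wide (y); origin on the bench, x the way cartridges come out. Three lanes at y = -56, 0, 56 mm, some maybe empty: steel tongues 14 mm wide, top at z = 35 mm, x -30 to 225 mm. From x = -10 to 130 mm each lies between 6 mm grey walls, 24 mm apart, 53 mm high: a seated cartridge (x 0 to 140 mm, top at 55) can't be gripped. Beyond, fingers fit beside the tongue.
- ejector (a joint): Ejector slide: 0 at rest, 0.082 m pushed home along the dock's +x, away from the robot. A spring (1 N at rest, 5 N home; up to 11 N with the cartridges' friction) brings it back. It pushes all seated cartridges out by its travel together; they stay out, their middles clear of the walls.
- ejector_handle (a point): Middle of the back face (the face to push, looking along the dock's -x) of the upright red handle plate, 90 mm above the bench: the plate is 60 mm wide (y), 10 mm thick, and spans 68 to 108 mm in height.
- wash_bottle: Bystander: clear bottle with blue cap, 68 mm across, 160 mm tall. Leave alone.
- solvent_jar: Bystander: amber jar, 72 mm across, 100 mm tall. Leave alone.
- vial_tray: Bystander: grey divided tray, 90 x 130 x 35 mm. Leave alone.
- cart1: Loose spent cartridge, 140 x 20 x 20 mm, 85 to 170 g, white with blue ends and a yellowish middle; origin at the centre of its underside as it lies in the dock, x along its length. Starts seated in a lane of the dock, if it is there at all.
- cart1_mid (a point): Centre of that cartridge.
- cart2: Loose spent cartridge, 140 x 20 x 20 mm, 85 to 170 g, white with blue ends and a yellowish middle; origin at the centre of its underside as it lies in the dock, x along its length. Starts seated in a lane of the dock, if it is there at all.
- cart2_mid (a point): Centre of that cartridge.
- cart3: Loose spent cartridge, 140 x 20 x 20 mm, 85 to 170 g, white with blue ends and a yellowish middle; origin at the centre of its underside as it lies in the dock, x along its length. Starts seated in a lane of the dock, if it is there at all.
- cart3_mid (a point): Centre of that cartridge.
Things that resemble listed ones, but are neither listed nor needed, are in the scene too. Leave any purple or turquoise look-alike of the cart3 alone.

How it is judged:
By the outcome, as a careful person would: the job done as asked, in the order asked, and still so for the second after the job is handed in, with the robot touching nothing.
Of cart1, cart2, cart3 only 2 to 3 are there at a start; the rules pass over those that are not, and their reading is None.
At some moment in a run one of cart1, cart2, cart3 may be knocked a few centimetres aside while the robot is not near it.
Once in a run the grip may slacken for a moment while it holds something.
It also fails if it takes over 210 s, if anything falls off the work surface, if the arm or the gripper's body presses on something with over 40 N, if the wrist force passes 120 N, or if a joint passes its speed limit or range.

## Working session

There is one attempt and no reset: what is moved stays moved. The work goes in short steps, Python scripts to look and compute and a tool call to move; the robot and the scene stay as the last step left them, time stands still between calls to the robot, and variables do not carry over. Pictures are saved under pics/ and viewed, about 12 in all and at most 16, crops included, and the job is handed in when it is done.

Besides the shell and the picture viewer there is one more tool, called after ">>>" by a JSON object that holds its "api" and its "payload", one argument or row to a line. step_arm: Moves the arm, as the interface text tells. Its arguments: {"type":"object","properties":{"series":{"type":"array","items":{"type":"object","properties":{"x":{"type":"number"},"y":{"type":"number"},"z":{"type":"number"},"ax":{"type":"number"},"ay":{"type":"number"},"az":{"type":"number"},"fingers":{"type":"number"}}}},"squeeze":{"type":"number"}},"required":["series"]}

```bash
ls; mkdir -p pics
cat > h.py <<'E'
import numpy as np, cv2
from scipy.spatial.transform import Rotation as Ro
from cell import read_state, imaging, manip
def snap(cam,name=None):
    im=imaging.camera(cam)
    if name: cv2.imwrite('pics/'+name+'.png',im[:,:,::-1])
    return im
def K(info): 
    f=200/np.tan(np.radians(info['vfov'])/2); return f
def ray(info,uv):
    f=K(info); d=(np.array(uv,float)-[info['cx'],info['cy']])/f
    s=d.copy()
    for _ in range(20): s=d/(1+info['k1']*(s@s))
    R=np.array(info['R']);t=np.array(info['t'])
    return -R.T@t, R.T@np.array([s[0],s[1],1.])
def onplane(info,uv,z):
    o,d=ray(info,uv); return o+d*(z-o[2])/d[2]
def proj(info,X):
    c=np.array(info['R'])@np.array(X,float)+np.array(info['t']); s=c[:2]/c[2]
    return K(info)*s*(1+info['k1']*(s@s))+[info['cx'],info['cy']]
def tocmd(pos,Rm=None):
    """shift (mm) and rotvec(deg) from current pose"""
    s=read_state(); R0=Ro.from_quat(s['tcp_rot'])
    d=R0.inv().apply(np.array(pos)-s['position'])*1000
    rv=np.degrees((R0.inv()*Rm).as_rotvec()) if Rm is not None else None
    return d.round(1), None if rv is None else rv.round(1)
E
python3 - <<'E'
from h import *
for c in ['scene','top','wrist']:
    snap(c,c+'0'); i=imaging.camera_info(c); print(c,i)
s=read_state();print(s)
for c in ['scene','top']:
    for l in ['rack','rack_ball','rack_bottom','leg_grip','leg_foot','dock','ejector_handle','cart1','wash_bottle','solvent_jar','vial_tray']:
        print(c,l,[(np.round(d['uv']).tolist(),round(d['confidence'],2)) for d in imaging.recognise(c,l)][:5])
a=cv2.imread('pics/scene0.png')
E
```

```text
pics
scene {'vfov': 42.146309445423796, 'cx': 316.55160328898324, 'cy': 197.6397428420506, 'k1': -0.1167237612444675, 'R': array([[ 0.08964063,  0.99595917, -0.00546634],
       [ 0.82214151, -0.07709203, -0.56403915],
       [-0.56218137,  0.04606672, -0.82572996]]), 't': array([-0.08944935, -0.37008711,  1.90088081])}
top {'vfov': 49.54166519315775, 'cx': 319.76987271816927, 'cy': 198.88392444097374, 'k1': -0.06682712820271126, 'R': array([[ 0.02945544, -0.99954913,  0.00582352],
       [-0.99524867, -0.02986862, -0.09267123],
       [ 0.09280338, -0.00306618, -0.99567973]]), 't': array([0.04593562, 0.54373887, 1.12605342])}
wrist {'vfov': 60.403987650972255, 'cx': 323.4406849340678, 'cy': 203.26730701977021, 'k1': 0.0023029727062516643, 'R': array([[ 2.60196526e-01, -9.65555566e-01, -4.66302871e-04],
       [-9.19243515e-01, -2.47864136e-01,  3.05867177e-01],
       [-2.95447335e-01, -7.91569311e-02, -9.52074079e-01]]), 't': array([-0.62549492, -0.04057295,  0.38035367])}
{'t': 0.15, 'joints': array([-1.41357645e+00,  4.91364369e-01,  1.55929474e+00, -3.37740282e-05,
        1.091
[... 1250 characters left out ...]
7.0, 281.0], 0.59)]
scene vial_tray [([443.0, 166.0], 0.79), ([362.0, 195.0], 0.34)]
top rack [([434.0, 185.0], 0.7), ([444.0, 191.0], 0.62)]
top rack_ball [([445.0, 189.0], 0.8), ([256.0, 219.0], 0.63)]
top rack_bottom [([441.0, 188.0], 0.67)]
top leg_grip [([428.0, 185.0], 0.72), ([442.0, 191.0], 0.52), ([230.0, 209.0], 0.43)]
top leg_foot [([436.0, 183.0], 0.72)]
top dock [([255.0, 219.0], 0.57)]
top ejector_handle [([250.0, 241.0], 0.67), ([435.0, 189.0], 0.56)]
top cart1 [([242.0, 299.0], 0.88), ([274.0, 211.0], 0.81), ([230.0, 213.0], 0.75), ([339.0, 259.0], 0.73), ([184.0, 180.0], 0.68)]
top wash_bottle []
top solvent_jar [([413.0, 122.0], 0.91)]
top vial_tray [([160.0, 257.0], 0.71)]
```

Run:
```python
import cv2
cv2.imwrite('pics/scene0b.png',cv2.resize(cv2.imread('pics/scene0.png')[100:340,160:520],(800,533),interpolation=cv2.INTER_CUBIC))
cv2.imwrite('pics/top0b.png',cv2.resize(cv2.imread('pics/top0.png')[80:350,120:520],(800,540),interpolation=cv2.INTER_CUBIC))
```

```text
(no output)
```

View pics/scene0b.png

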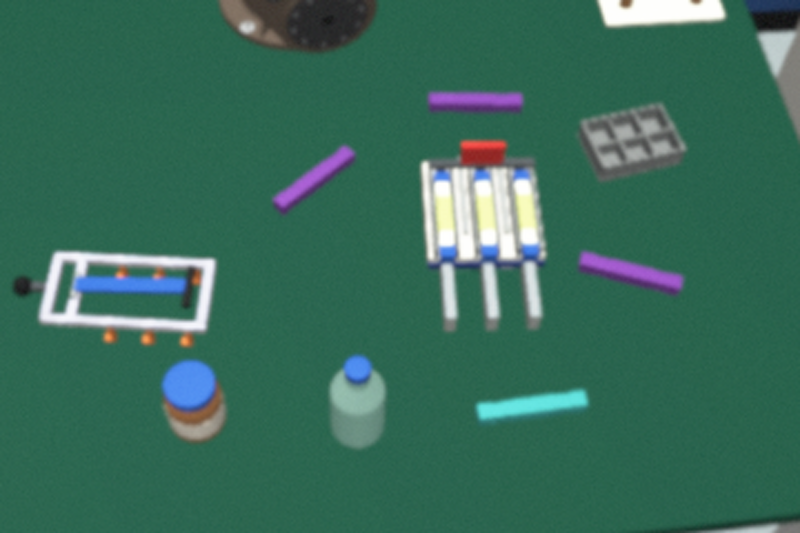

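View pics/top0b.png

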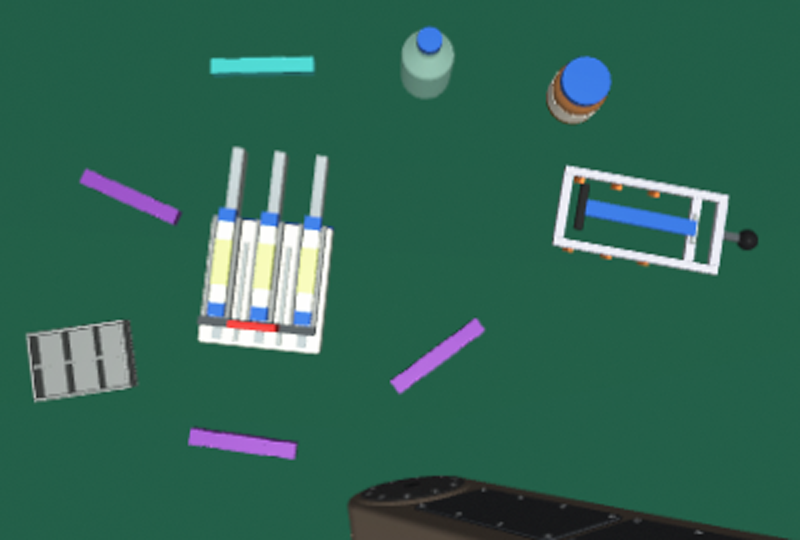

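Three seated cartridges in the dock at scene px (362,199), (379,199), (396,196). The look-alikes are purple at (303,179), (374,145) and (443,222), and turquoise at (398,286). I leave those alone. The rack lies at top px (434,185), leg folded, ball at about (493,200).

```bash
cat >> h.py <<'E'
from scipy.optimize import least_squares
def fitpose(info,P,uv,x0):
    P=np.array(P);uv=np.array(uv)
    def W(p): 
        c,s=np.cos(p[2]),np.sin(p[2]); return np.c_[p[0]+c*P[:,0]-s*P[:,1],p[1]+s*P[:,0]+c*P[:,1],P[:,2]]
    r=least_squares(lambda p:np.concatenate([proj(info,X)-u for X,u in zip(W(p),uv)]),x0)
    return r.x,r.fun.reshape(-1,2).round(1)
E
python3 - <<'E'
from h import *
i=imaging.camera_info('top')
f=lambda a:np.array(a)/2+[120,80]
# rack x axis -> right in image = -y
P=[[-.11,.053,.05],[.11,.053,.05],[.11,-.053,.05],[-.11,-.053,.05],[.145,0,.044]]
uv=f([(567,167),(728,196),(717,273),(554,245),(747,240)])
print('rack',fitpose(i,P,uv,[.6,-.25,-1.6]))
P=[[.225,.056,.035],[.225,0,.035],[.225,-.056,.035],[.0,.056,.055],[0,0,.055],[0,-.056,.055]]
uv=f([(238,148),(280,152),(321,156),(215,318),(259,320),(302,325)])
print('dock',fitpose(i,P,uv,[.5,.1,0]))
for n,u,z in [('jar',(585,82),.1),('bottle',(429,40),.16),('ejtop',(251,326),.108)]: print(n,onplane(i,f(u),z).round(3))
for n,u in [('tray',(32,335)),('tray',(128,322)),('tray',(133,385)),('pur',(397,388)),('pur',(480,324)),('p',(87,176)),('p',(175,217)),('p',(192,437)),('p',(295,452))]: print(n,onplane(i,f(u),.02).round(3))
E
```

```text
rack (array([ 0.57254586, -0.25463491, -1.71612983]), array([[-0.6, -0.4],
       [ 0.4, -0.3],
       [ 0.4,  0.7],
       [-0.4,  0.1],
       [ 0.2, -0.1]]))
dock (array([ 0.42655969,  0.23971562, -0.06509628]), array([[-0.1,  0. ],
       [-0.2, -0. ],
       [ 0.2, -0.1],
       [ 0.3, -0.6],
       [-0.1,  0.5],
       [ 0. ,  0.1]]))
jar [ 0.741 -0.167  0.1  ]
bottle [0.769 0.034 0.16 ]
ejtop [0.421 0.241 0.108]
tray [0.398 0.548 0.02 ]
tray [0.419 0.42  0.02 ]
tray [0.337 0.408 0.02 ]
pur [0.344 0.06  0.02 ]
pur [ 0.431 -0.048  0.02 ]
p [0.614 0.487 0.02 ]
p [0.562 0.364 0.02 ]
p [0.272 0.327 0.02 ]
p [0.257 0.191 0.02 ]
```

```bash
cat >> h.py <<'E'
def frame(xdir,zdir):
    z=np.array(zdir,float);z/=np.linalg.norm(z);x=np.array(xdir,float);x-=z*(x@z);x/=np.linalg.norm(x)
    return Ro.from_matrix(np.c_[x,np.cross(z,x),z])
RACK=(np.array([.5725,-.2546]),-1.716)
DOCK=(np.array([.4266,.2397]),-.065)
def W2(F,p):
    c,s=np.cos(F[1]),np.sin(F[1]); return np.array([F[0][0]+c*p[0]-s*p[1],F[0][1]+s*p[0]+c*p[1],p[2]])
def st():
    s=read_state();print('t',round(s['t'],2),'pos',s['position'].round(4),'q',s['joints'].round(2),'F',s['ft_force'].round(1),'op',round(s['opening'],4))
E
python3 - <<'E'
from h import *
p=W2(RACK,[-.045,0,0.16]); xr=[-np.cos(RACK[1]),-np.sin(RACK[1]),0]
print(p,xr,tocmd(p,frame(xr,[0,0,-1])))
E
```

```text
[ 0.57901123 -0.21007356  0.16      ] [np.float64(0.14469396255147735), np.float64(0.9894764561126008), 0] (array([ 504.5, -271.8,   71.3]), array([  0. ,   0. , -66.6]))
```

>>> {"api": "step_arm", "payload": {
  "series": [
    {"x": 63,"y": -34,"z": 0,"az": -8,"fingers": 45},
    {"x": 126,"y": -68,"z": 0,"az": -16,"fingers": 45},
    {"x": 189,"y": -102,"z": 0,"az": -25,"fingers": 45},
    {"x": 252,"y": -136,"z": 0,"az": -33,"fingers": 45},
    {"x": 315,"y": -170,"z": 10,"az": -42,"fingers": 45},
    {"x": 378,"y": -204,"z": 20,"az": -50,"fingers": 45},
    {"x": 441,"y": -238,"z": 40,"az": -58,"fingers": 45},
    {"x": 504,"y": -272,"z": 60,"az": -66.6,"fingers": 45}
  ],
  "squeeze": 40
}}

```text
$.series[0]: bad value
```

Run:
```python
from h import *
st()
i=imaging.camera_info('wrist'); im=snap('wrist','w1')
p=W2(RACK,[-.045,0,.056]); print('exp leg_grip px',proj(i,p), 'hinge',proj(i,W2(RACK,[.07,0,.056])),'foot',proj(i,W2(RACK,[-.0846,0,.056])))
for l in ['leg_grip','leg_foot','rack']:
  print(l,[(np.round(d['uv']).tolist(),round(d['confidence'],2)) for d in imaging.recognise('wrist',l)][:3])
xr=[-np.cos(RACK[1]),-np.sin(RACK[1]),0]
print(tocmd(W2(RACK,[-.045,0,.037]),frame(xr,[0,0,-1])))
```

```text
t 1.25 pos [ 0.1624 -0.6036  0.2313] q [-1.41  0.49  1.56  0.    1.09 -0.11] F [-0.3  0.2  0.1] op 0.0852
exp leg_grip px [-232.04105486 -824.03891248] hinge [  11.65788925 -656.89253531] foot [-327.074119   -889.70411006]
leg_grip []
leg_foot []
rack []
(array([ 504.5, -271.7,  194.3]), array([  0. ,   0. , -66.6]))
```

View pics/w1.png

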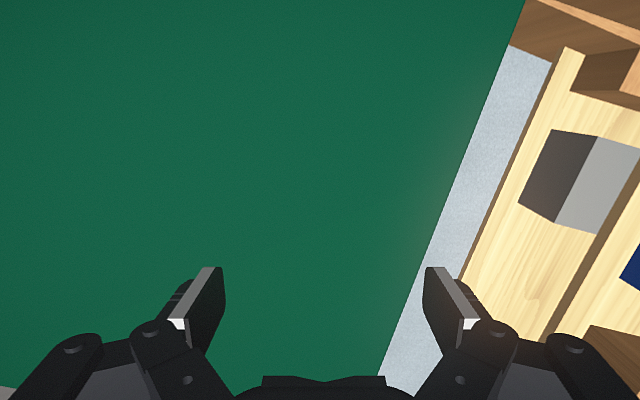

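The move was refused (the rows lacked `ax` and `ay`), so the picture only shows the fingers over the bench edge. Retrying with complete rows.

>>> {"api": "step_arm", "payload": {
  "series": [
    {"x": 63,"y": -34,"z": 0,"ax": 0,"ay": 0,"az": -8,"fingers": 45},
    {"x": 126,"y": -68,"z": 0,"ax": 0,"ay": 0,"az": -16,"fingers": 45},
    {"x": 189,"y": -102,"z": 0,"ax": 0,"ay": 0,"az": -25,"fingers": 45},
    {"x": 252,"y": -136,"z": 0,"ax": 0,"ay": 0,"az": -33,"fingers": 45},
    {"x": 315,"y": -170,"z": 10,"ax": 0,"ay": 0,"az": -42,"fingers": 45},
    {"x": 378,"y": -204,"z": 20,"ax": 0,"ay": 0,"az": -50,"fingers": 45},
    {"x": 441,"y": -238,"z": 40,"ax": 0,"ay": 0,"az": -58,"fingers": 45},
    {"x": 504,"y": -272,"z": 60,"ax": 0,"ay": 0,"az": -66.6,"fingers": 45}
  ],
  "squeeze": 40
}}

```text
t: 2.45
position: [0.5242, -0.2611, 0.1901]
tcp_rot: [0.755, 0.656, 0.0, 0.001]
ft_force: [0.6, 0.3, 1.3]
opening: 0.045
```

Run:
```python
from h import *
st()
i=imaging.camera_info('wrist'); im=snap('wrist','w2')
for n,p in [('grip',[-.045,0,.056]),('hinge',[.07,0,.056]),('foot',[-.0846,0,.056]),('ball',[.145,0,.044]),('cTL',[-.11,.053,.05]),('cBL',[-.11,-.053,.05])]: print(n,proj(i,W2(RACK,p)).round())
for l in ['leg_grip','leg_foot','rack_ball']:
  print(l,[(np.round(d['uv']).tolist(),round(d['confidence'],2)) for d in imaging.recognise('wrist',l)][:3])
xr=[-np.cos(RACK[1]),-np.sin(RACK[1]),0]
print(tocmd(W2(RACK,[-.045,0,.037]),frame(xr,[0,0,-1])))
```

```text
t 2.45 pos [ 0.5242 -0.2611  0.1901] q [-0.57  0.48  1.71 -0.    0.96 -0.43] F [0.6 0.3 1.3] op 0.045
grip [383. 118.]
hinge [376. 251.]
foot [386.  64.]
ball [370. 315.]
cTL [458.  28.]
cBL [316.  28.]
leg_grip [([389.0, 133.0], 0.98)]
leg_foot [([385.0, 132.0], 0.81)]
rack_ball [([384.0, 144.0], 0.61)]
(array([ 59.2,  47.9, 152.8]), array([-0. , -0. ,  0.1]))
```

View pics/w2.png

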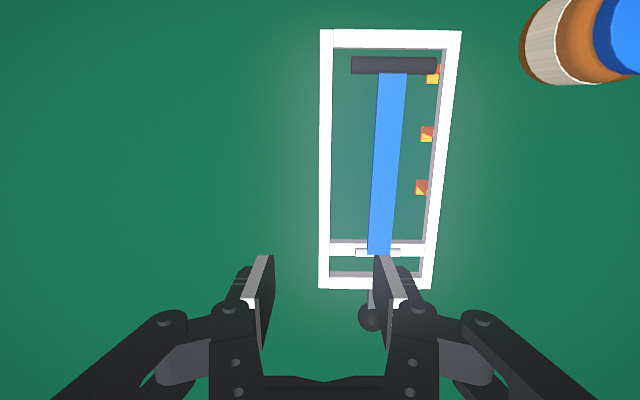

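The leg (blue, foot bar at (393,65), hinge at (379,252)) sits within about 4 px of prediction. Descending to pinch it.

>>> {"api": "step_arm", "payload": {
  "series": [
    {"x": 30,"y": 25,"z": 20,"ax": 0,"ay": 0,"az": 0,"fingers": 36},
    {"x": 59,"y": 50,"z": 60,"ax": 0,"ay": 0,"az": 0,"fingers": 36},
    {"x": 59,"y": 50,"z": 110,"ax": 0,"ay": 0,"az": 0,"fingers": 36},
    {"x": 59,"y": 50,"z": 152,"ax": 0,"ay": 0,"az": 0,"fingers": 36},
    {"x": 59,"y": 50,"z": 152,"ax": 0,"ay": 0,"az": 0,"fingers": 36},
    {"x": 59,"y": 50,"z": 152,"ax": 0,"ay": 0,"az": 0,"fingers": 10},
    {"x": 59,"y": 50,"z": 152,"ax": 0,"ay": 0,"az": 0,"fingers": 10},
    {"x": 59,"y": 50,"z": 152,"ax": 0,"ay": 0,"az": 0,"fingers": 10}
  ],
  "squeeze": 40
}}

```text
t: 3.65
position: [0.5814, -0.2123, 0.0398]
tcp_rot: [0.757, 0.654, 0.0, 0.001]
ft_force: [-0.5, -2.3, 1.7]
opening: 0.0192
```

Run:
```python
from h import *
st()
s=read_state(); R0=Ro.from_quat(s['tcp_rot'])
# hinge rel. to TCP in tool frame: grasp pt 19 behind TCP; hinge at -x tool 115, z -19
a=np.array([-.115,0,-.019])
for d in [6,12,18,24,30,36,42,48,49,50]:
    R=Ro.from_rotvec([0,-np.radians(d),0]); p=a+R.apply(-a)
    print(d,(p*1000).round(1), R0.apply(R.apply([0,0,1])).round(2))
```

```text
t 3.65 pos [ 0.5814 -0.2123  0.0398] q [-0.46  0.72  1.73 -0.    0.69 -0.31] F [-0.5 -2.3  1.7] op 0.0192
6 [-2.6  0.  11.9] [-0.01 -0.1  -0.99]
12 [-6.5  0.  23.5] [-0.03 -0.21 -0.98]
18 [-11.5   0.   34.6] [-0.04 -0.31 -0.95]
24 [-17.7   0.   45.1] [-0.06 -0.4  -0.91]
30 [-24.9   0.   55. ] [-0.07 -0.5  -0.87]
36 [-33.1   0.   64. ] [-0.08 -0.58 -0.81]
42 [-42.3   0.   72.1] [-0.1  -0.66 -0.74]
48 [-52.2   0.   79.2] [-0.11 -0.74 -0.67]
49 [-53.9   0.   80.3] [-0.11 -0.75 -0.66]
50 [-55.6   0.   81.3] [-0.11 -0.76 -0.64]
```

>>> {"api": "step_arm", "payload": {
  "series": [
    {"x": 1.3,"y": 0,"z": -16.2,"ax": 0,"ay": 8,"az": 0,"fingers": 10},
    {"x": 0.2,"y": 0,"z": -32.4,"ax": 0,"ay": 16,"az": 0,"fingers": 10},
    {"x": -3,"y": 0,"z": -48.3,"ax": 0,"ay": 24,"az": 0,"fingers": 10},
    {"x": -8.5,"y": 0,"z": -63.5,"ax": 0,"ay": 32,"az": 0,"fingers": 10},
    {"x": -16,"y": 0,"z": -77.9,"ax": 0,"ay": 40,"az": 0,"fingers": 10},
    {"x": -25.4,"y": 0,"z": -91.1,"ax": 0,"ay": 48,"az": 0,"fingers": 10},
    {"x": -26.6,"y": 0,"z": -92.5,"ax": 0,"ay": 49,"az": 0,"fingers": 10},
    {"x": -26.6,"y": 0,"z": -92.5,"ax": 0,"ay": 49,"az": 0,"fingers": 10}
  ],
  "squeeze": 40
}}

```text
t: 4.65
position: [0.5769, -0.2376, 0.1303]
tcp_rot: [0.689, 0.595, 0.313, -0.271]
ft_force: [0.1, 0.4, -5.6]
opening: 0.0196
```

Run:
```python
from h import *
st(); s=read_state(); print(Ro.from_quat(s['tcp_rot']).as_matrix().round(3), s['ft_torque'].round(2))
cs=snap('scene','s3')
i=imaging.camera_info('scene')
th=.838
for n,p in [('foot',[.07-.1546*np.cos(th),0,.056+.1546*np.sin(th)]),('hinge',[.07,0,.056]),('ball',[.145,0,.044]),('c',[-.11,.053,.05]),('c',[-.11,-.053,.05])]: print(n,(proj(i,W2(RACK,p))).round())
cv2.imwrite('pics/s3b.png',cv2.resize(cs[120:280,140:340,::-1],(800,640),interpolation=cv2.INTER_CUBIC)[:600])
```

```text
t 4.65 pos [ 0.5769 -0.2376  0.1303] q [-0.76  0.8   1.52  0.67  1.45 -0.92] F [ 0.1  0.4 -5.6] op 0.0196
[[ 0.096  0.989  0.109]
 [ 0.651 -0.145  0.745]
 [ 0.753 -0.    -0.658]] [-0.72  0.08 -0.01]
foot [222. 207.]
hinge [194. 227.]
ball [170. 227.]
c [252. 246.]
c [257. 215.]
```

View pics/s3b.png

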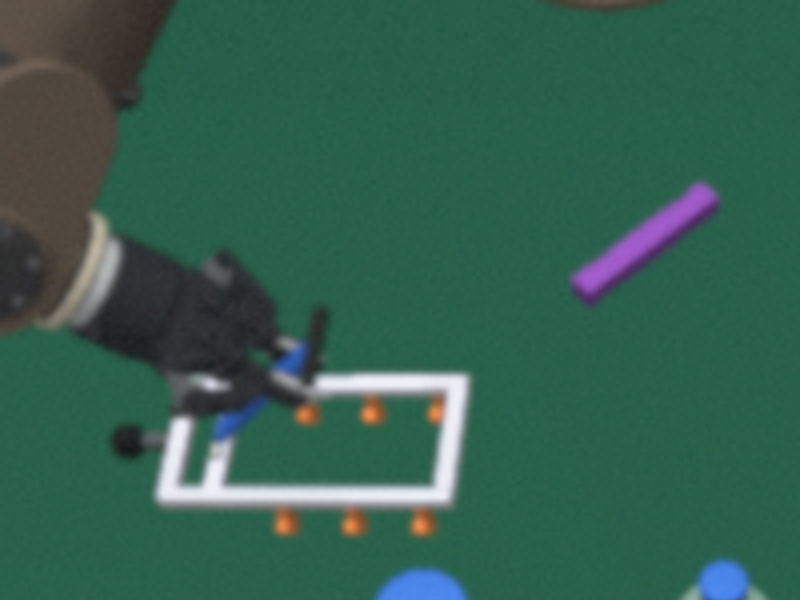

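Leg is fully open: foot at about (219,206) px against (222,207) predicted, and the stop torque is felt. Releasing and backing off.

>>> {"api": "step_arm", "payload": {
  "series": [
    {"x": 0,"y": 0,"z": 0,"ax": 0,"ay": 0,"az": 0,"fingers": 50},
    {"x": 0,"y": 0,"z": 0,"ax": 0,"ay": 0,"az": 0,"fingers": 50},
    {"x": 0,"y": 0,"z": -30,"ax": 0,"ay": 0,"az": 0,"fingers": 50},
    {"x": 0,"y": 0,"z": -70,"ax": 0,"ay": -8,"az": 0,"fingers": 50},
    {"x": 0,"y": 0,"z": -110,"ax": 0,"ay": -18,"az": 0,"fingers": 50},
    {"x": 0,"y": 0,"z": -140,"ax": 0,"ay": -28,"az": 0,"fingers": 50},
    {"x": 0,"y": 0,"z": -150,"ax": 0,"ay": -38,"az": 0,"fingers": 50},
    {"x": 0,"y": 0,"z": -150,"ax": 0,"ay": -48.8,"az": 0,"fingers": 50}
  ],
  "squeeze": 40
}}

```text
t: 5.7
position: [0.5608, -0.3506, 0.231]
tcp_rot: [0.757, 0.654, 0.0, 0.002]
ft_force: [0.6, -0.0, -1.0]
opening: 0.0499
```

Run:
```python
from h import *
st(); snap('top','t4'); i=imaging.camera_info('top')
for n,p in [('ball',[.145,0,.044]),('cTL',[-.11,.053,.05]),('cBL',[-.11,-.053,.05])]: print(n,proj(i,W2(RACK,p)).round(1))
for l in ['rack_ball']:
  print(l,[(np.round(d['uv']).tolist(),round(d['confidence'],2)) for d in imaging.recognise('top',l)][:3])
i=imaging.camera_info('wrist'); snap('wrist','w4'); print('w',proj(i,W2(RACK,[.145,0,.044])))
xr=[-np.cos(RACK[1]),-np.sin(RACK[1]),0]
print(tocmd(W2(RACK,[.145,0.001,.026]),frame(xr,[0,0,-1])))
a=cv2.imread('pics/t4.png')[120:240,360:520]; b=cv2.imread('pics/w4.png')
cv2.imwrite('pics/c4.png',np.hstack([cv2.resize(a,(400,300)),cv2.resize(b,(400,300))]))
```

```text
t 5.7 pos [ 0.5608 -0.3506  0.231 ] q [-0.66  0.54  1.47 -0.    1.13 -0.51] F [ 0.6 -0.  -1. ] op 0.0499
ball [493.7 199.9]
cTL [402.9 163.1]
cBL [396.6 202.6]
rack_ball [([447.0, 187.0], 0.56)]
w [320.58341909 224.53431896]
(array([-52.1,  -1.6, 204. ]), array([ 0.1, -0.3,  0.1]))
```

View pics/c4.png

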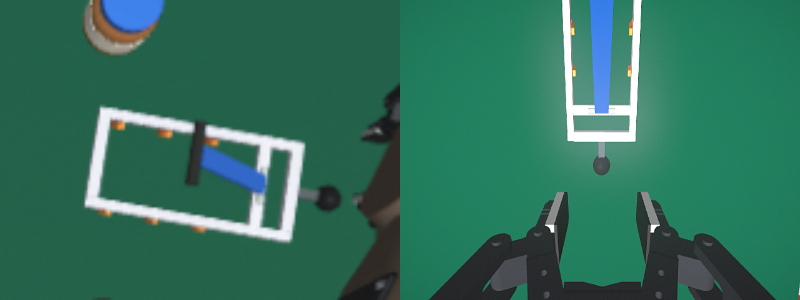

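Rack slid about 3.5 mm towards its bottom end (ball now at wrist px (321,220)). I correct for that and go down on the ball.

>>> {"api": "step_arm", "payload": {
  "series": [
    {"x": -48.5,"y": -1,"z": 40,"ax": 0,"ay": -0.3,"az": 0,"fingers": 50},
    {"x": -48.5,"y": -1,"z": 90,"ax": 0,"ay": -0.3,"az": 0,"fingers": 50},
    {"x": -48.5,"y": -1,"z": 140,"ax": 0,"ay": -0.3,"az": 0,"fingers": 50},
    {"x": -48.5,"y": -1,"z": 185,"ax": 0,"ay": -0.3,"az": 0,"fingers": 50},
    {"x": -48.5,"y": -1,"z": 203,"ax": 0,"ay": -0.3,"az": 0,"fingers": 50},
    {"x": -48.5,"y": -1,"z": 203,"ax": 0,"ay": -0.3,"az": 0,"fingers": 20},
    {"x": -48.5,"y": -1,"z": 203,"ax": 0,"ay": -0.3,"az": 0,"fingers": 20},
    {"x": -48.5,"y": -1,"z": 203,"ax": 0,"ay": -0.3,"az": 0,"fingers": 20}
  ],
  "squeeze": 40
}}

```text
t: 6.85
position: [0.5531, -0.3972, 0.0275]
tcp_rot: [0.757, 0.654, -0.0, 0.001]
ft_force: [-0.2, -1.3, -2.0]
opening: 0.0256
```

```bash
cat >> h.py <<'E'
RACK=(RACK[0]+.0035*np.array([.145,.989]),RACK[1])
E
python3 - <<'E'
from h import *
st(); print(W2(RACK,[.145,0,.044]))
i=imaging.camera_info('wrist'); snap('wrist','w5')
# rolling no-slip ball path in (h,up), h=-rack x
def path():
    out=[]; body=lambda p,a:np.array([-p[0]*np.cos(a)+0*0, p[0]*np.sin(a)]) 
    # rack x dir: (-cos a, sin a) in (h,up); z dir: (sin a, cos a)
    T=lambda p,a:np.array([-p[0]*np.cos(a)+p[1]*np.sin(a), p[0]*np.sin(a)+p[1]*np.cos(a)])
    pts=[(-91,0),(-110,38),(-110,50)]; ball=(145,44)
    k=0; base=np.array([91.,0.]); 
    b0=np.array([-145.,44.])
    for d in range(0,121,5):
        a=np.radians(d)
        while k<2:
            r=T(pts[k+1],a)-T(pts[k],a)
            if r[1]<0: base=base+[np.hypot(*r),0]; k+=1
            else: break
        b=base+T(ball,a)-T(pts[k],a)
        out.append((d,*(b-b0).round(0),k))
    return out
for o in path(): print(o)
E
```

```text
t 6.85 pos [ 0.5531 -0.3972  0.0275] q [-0.72  0.8   1.57 -0.    0.77 -0.57] F [-0.2 -1.3 -2. ] op 0.0256
[ 0.55202688 -0.39461259  0.044     ]
(0, np.float64(0.0), np.float64(0.0), 0)
(5, np.float64(5.0), np.float64(20.0), 0)
(10, np.float64(11.0), np.float64(40.0), 0)
(15, np.float64(19.0), np.float64(60.0), 0)
(20, np.float64(29.0), np.float64(78.0), 0)
(25, np.float64(41.0), np.float64(96.0), 0)
(30, np.float64(54.0), np.float64(112.0), 0)
(35, np.float64(68.0), np.float64(127.0), 0)
(40, np.float64(83.0), np.float64(141.0), 0)
(45, np.float64(100.0), np.float64(154.0), 0)
(50, np.float64(118.0), np.float64(165.0), 0)
(55, np.float64(137.0), np.float64(175.0), 0)
(60, np.float64(156.0), np.float64(182.0), 0)
(65, np.float64(176.0), np.float64(190.0), 1)
(70, np.float64(197.0), np.float64(198.0), 1)
(75, np.float64(218.0), np.float64(204.0), 1)
(80, np.float64(240.0), np.float64(208.0), 1)
(85, np.float64(262.0), np.float64(211.0), 1)
(90, np.float64(284.0), np.float64(211.0), 1)
(95, np.float64(307.0), np.float64(211.0), 2)
(100, np.float64(329.0), np.float64(208.0), 2)
(105, np.float64(351.0), np.float64(204.0), 2)
(110, np.float64(372.0), np.float64(198.0), 2)
(115, np.float64(393.0), np.float64(190.0), 2)
(120, np.float64(413.0), np.float64(180.0), 2)
```

>>> {"api": "step_arm", "payload": {
  "series": [
    {"x": 5,"y": 0,"z": -20,"ax": 0,"ay": 0,"az": 0,"fingers": 20},
    {"x": 11,"y": 0,"z": -40,"ax": 0,"ay": 0,"az": 0,"fingers": 20},
    {"x": 19,"y": 0,"z": -60,"ax": 0,"ay": 0,"az": 0,"fingers": 20},
    {"x": 29,"y": 0,"z": -78,"ax": 0,"ay": 0,"az": 0,"fingers": 20},
    {"x": 41,"y": 0,"z": -96,"ax": 0,"ay": 0,"az": 0,"fingers": 20},
    {"x": 54,"y": 0,"z": -112,"ax": 0,"ay": 0,"az": 0,"fingers": 20},
    {"x": 68,"y": 0,"z": -127,"ax": 0,"ay": 0,"az": 0,"fingers": 20},
    {"x": 83,"y": 0,"z": -141,"ax": 0,"ay": 0,"az": 0,"fingers": 20}
  ],
  "squeeze": 40
}}

```text
t: 7.9
position: [0.5648, -0.3133, 0.1676]
tcp_rot: [0.757, 0.654, -0.0, 0.0]
ft_force: [-0.1, 0.8, -2.9]
opening: 0.0257
```

Run:
```python
from h import *
st()
a=snap('scene','s6')[120:280,140:340,::-1]; b=snap('wrist','w6')[:,:,::-1]
cv2.imwrite('pics/c6.png',np.hstack([cv2.resize(a,(400,320)),cv2.resize(b,(400,320))]))
```

```text
t 7.9 pos [ 0.5648 -0.3133  0.1676] q [-0.61  0.58  1.57 -0.    0.98 -0.46] F [-0.1  0.8 -2.9] op 0.0257
```

View pics/c6.png

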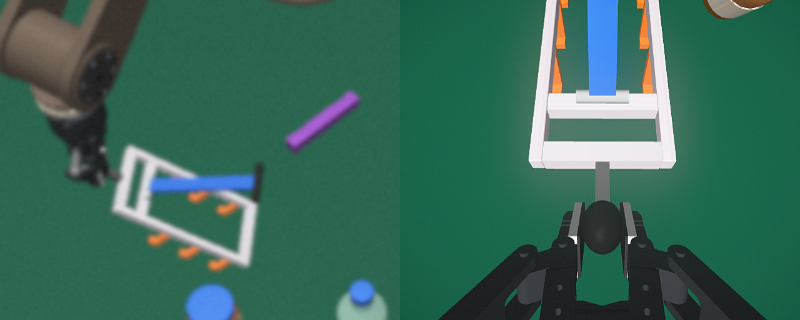

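Ball gripped, rack tilting up as planned with the leg open. Continuing.

>>> {"api": "step_arm", "payload": {
  "series": [
    {"x": 17,"y": 0,"z": -13,"ax": 0,"ay": 0,"az": 0,"fingers": 20},
    {"x": 35,"y": 0,"z": -24,"ax": 0,"ay": 0,"az": 0,"fingers": 20},
    {"x": 54,"y": 0,"z": -34,"ax": 0,"ay": 0,"az": 0,"fingers": 20},
    {"x": 73,"y": 0,"z": -41,"ax": 0,"ay": 0,"az": 0,"fingers": 20},
    {"x": 93,"y": 0,"z": -49,"ax": 0,"ay": 0,"az": 0,"fingers": 20},
    {"x": 114,"y": 0,"z": -57,"ax": 0,"ay": 0,"az": 0,"fingers": 20},
    {"x": 135,"y": 0,"z": -63,"ax": 0,"ay": 0,"az": 0,"fingers": 20},
    {"x": 157,"y": 0,"z": -67,"ax": 0,"ay": 0,"az": 0,"fingers": 20}
  ],
  "squeeze": 40
}}

```text
t: 9.0
position: [0.588, -0.1578, 0.2346]
tcp_rot: [0.757, 0.654, 0.0, 0.001]
ft_force: [0.8, -2.2, 5.6]
opening: 0.0259
```

Run:
```python
from h import *
st()
a=snap('scene','s7')[100:300,140:390,::-1]; b=snap('wrist','w7')[:,:,::-1]
cv2.imwrite('pics/c7.png',np.hstack([cv2.resize(a,(400,320)),cv2.resize(b,(400,320))]))
```

```text
t 9.0 pos [ 0.588  -0.1578  0.2346] q [-0.37  0.46  1.6  -0.    1.08 -0.22] F [ 0.8 -2.2  5.6] op 0.0259
```

View pics/c7.png

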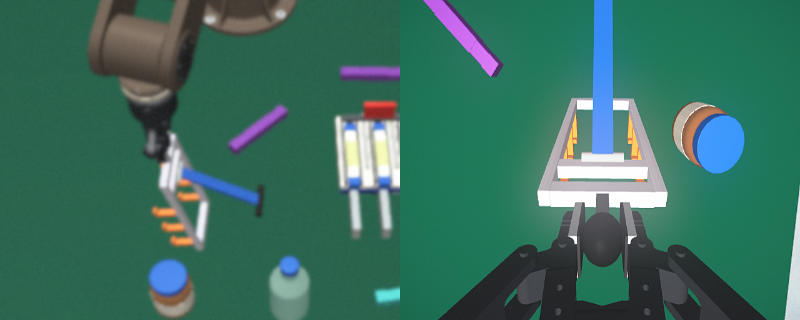

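>>> {"api": "step_arm", "payload": {
  "series": [
    {"x": 22,"y": 0,"z": -3,"ax": 0,"ay": 0,"az": 0,"fingers": 20},
    {"x": 44,"y": 0,"z": -3,"ax": 0,"ay": 0,"az": 0,"fingers": 20},
    {"x": 67,"y": 0,"z": -3,"ax": 0,"ay": 0,"az": 0,"fingers": 20},
    {"x": 89,"y": 0,"z": 0,"ax": 0,"ay": 0,"az": 0,"fingers": 20},
    {"x": 111,"y": 0,"z": 4,"ax": 0,"ay": 0,"az": 0,"fingers": 20},
    {"x": 132,"y": 0,"z": 10,"ax": 0,"ay": 0,"az": 0,"fingers": 20},
    {"x": 150,"y": 0,"z": 17,"ax": 0,"ay": 0,"az": 0,"fingers": 20},
    {"x": 150,"y": 0,"z": 17,"ax": 0,"ay": 0,"az": 0,"fingers": 20}
  ],
  "squeeze": 40
}}

```text
t: 10.1
position: [0.6095, -0.0087, 0.2159]
tcp_rot: [0.756, 0.654, -0.0, -0.0]
ft_force: [1.7, 2.2, 5.2]
opening: 0.0257
```

Run:
```python
from h import *
st()
a=snap('scene','s8')[100:300,140:390,::-1]; b=snap('wrist','w8')[:,:,::-1]
cv2.imwrite('pics/c8.png',np.hstack([cv2.resize(a,(400,320)),cv2.resize(b,(400,320))]))
```

```text
t 10.1 pos [ 0.6095 -0.0087  0.2159] q [-0.12  0.48  1.62 -0.    1.04  0.02] F [1.7 2.2 5.2] op 0.0257
```

View pics/c8.png

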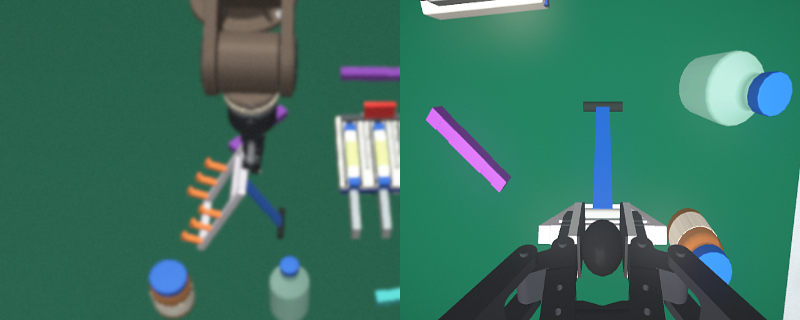

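Rack leans back about 25 degrees over the leg. Lowering the last bit until the foot takes the load.

>>> {"api": "step_arm", "payload": {
  "series": [
    {"x": 11,"y": 0,"z": 4,"ax": 0,"ay": 0,"az": 0,"fingers": 20},
    {"x": 17,"y": 0,"z": 7,"ax": 0,"ay": 0,"az": 0,"fingers": 20},
    {"x": 22,"y": 0,"z": 9,"ax": 0,"ay": 0,"az": 0,"fingers": 20},
    {"x": 22,"y": 0,"z": 9,"ax": 0,"ay": 0,"az": 0,"fingers": 20}
  ],
  "squeeze": 40
}}

```text
t: 10.7
position: [0.612, 0.0114, 0.2068]
tcp_rot: [0.757, 0.654, -0.001, -0.0]
ft_force: [-0.3, -0.6, -2.1]
opening: 0.0256
```

Run:
```python
from h import *
st()
a=snap('scene','s9')[110:210,230:355,::-1]; b=snap('wrist','w9')[:,:,::-1]
cv2.imwrite('pics/c9.png',np.hstack([cv2.resize(a,(500,400),interpolation=cv2.INTER_CUBIC)]))
i=imaging.camera_info('scene')
# predicted standing geometry given ball pos
s=read_state(); b=s['position']+[0,0,.0165]
h=np.array([.145,.989,0]);up=np.array([0,0,1.])
bot=b-h*.1223; bot[2]=0
print('bot',bot,'ball h',b, 'exp ballz .2238')
for n,p in [('bot',bot),('botL',bot+.053*np.array([.989,-.145,0])),('botR',bot-.053*np.array([.989,-.145,0])),('foot',bot+h*.143+up*.006)]: print(n,proj(i,p).round(1))
```

```text
t 10.7 pos [0.612  0.0114 0.2068] q [-0.09  0.5   1.62 -0.    1.03  0.06] F [-0.3 -0.6 -2.1] op 0.0256
bot [ 0.5943471  -0.11006237  0.        ] ball h [0.6120806  0.01089233 0.22357582] exp ballz .2238
bot [268.2 239.8]
botL [266.3 255.3]
botR [270.  224.8]
foot [315.5 241. ]
```

View pics/s9.png

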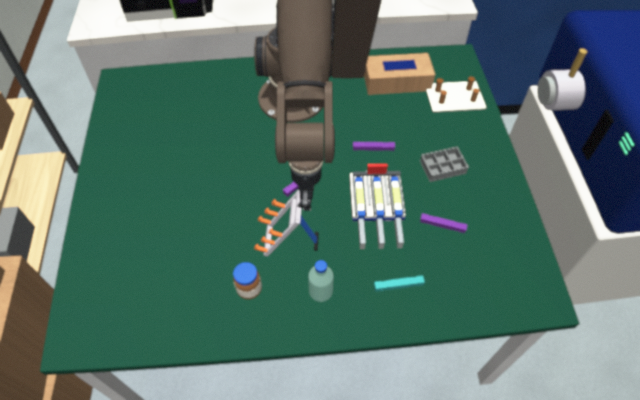

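Bottom corner at (266,254) and foot at (317,241) match the standing geometry. Releasing the ball and rising.

>>> {"api": "step_arm", "payload": {
  "series": [
    {"x": 0,"y": 0,"z": 0,"ax": 0,"ay": 0,"az": 0,"fingers": 30},
    {"x": 0,"y": 0,"z": 0,"ax": 0,"ay": 0,"az": 0,"fingers": 45},
    {"x": 0,"y": 0,"z": 0,"ax": 0,"ay": 0,"az": 0,"fingers": 60},
    {"x": 0,"y": 0,"z": -20,"ax": 0,"ay": 0,"az": 0,"fingers": 60},
    {"x": 0,"y": 0,"z": -50,"ax": 0,"ay": 0,"az": 0,"fingers": 60},
    {"x": 0,"y": 0,"z": -80,"ax": 0,"ay": 0,"az": 0,"fingers": 60},
    {"x": 0,"y": 0,"z": -80,"ax": 0,"ay": 0,"az": 0,"fingers": 60}
  ],
  "squeeze": 40
}}

```text
t: 11.68
position: [0.6131, 0.011, 0.2899]
tcp_rot: [0.757, 0.654, 0.001, 0.002]
ft_force: [0.0, 0.7, -0.8]
opening: 0.0596
```

Run:
```python
from h import *
st()
a=snap('scene','s10')[150:270,230:420,::-1]; b=snap('wrist','w10')[:,:,::-1]
cv2.imwrite('pics/c10.png',np.hstack([cv2.resize(a,(450,284),interpolation=cv2.INTER_CUBIC),cv2.resize(b,(350,284))]))
i=imaging.camera_info('wrist')
print(proj(i,[.612,.011,.2236]))
# ejector start, tool y perpendicular to dock x; z down
c,s_=np.cos(DOCK[1]),np.sin(DOCK[1])
for sg in (1,-1):
    print(sg,tocmd(W2(DOCK,[-.055,0,.17]),frame([sg*c,sg*s_,0],[0,0,-1])))
```

```text
t 11.68 pos [0.6131 0.011  0.2899] q [-0.09  0.42  1.51 -0.    1.2   0.06] F [ 0.   0.7 -0.8] op 0.0596
[323.28548194 219.69058336]
1 (array([ 194.9, -271.6,  117.1]), array([ 0. ,  0. , 85.4]))
-1 (array([ 194.9, -271.6,  117.1]), array([ -0. ,   0. , -94.6]))
```

View pics/c10.png

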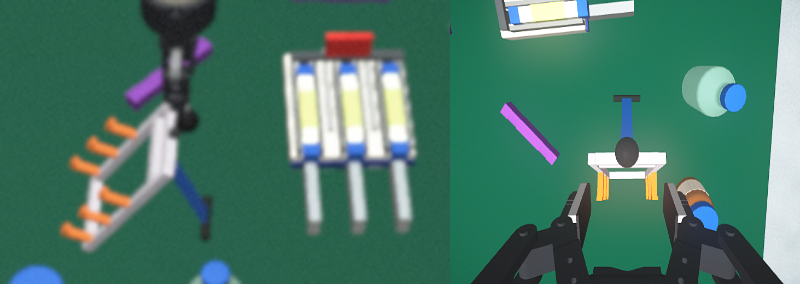

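Rack stands on its own after release. Next I'm building a quick arm model to check that the placing posture is reachable.

```bash
cat >> h.py <<'E'
def fkR(q): return Ro.from_euler('z',q[0])*Ro.from_euler('y',q[1]+q[2])*Ro.from_euler('z',q[3])*Ro.from_euler('y',q[4])*Ro.from_euler('z',q[5]+np.pi/2)
def fk(q,L):
    a1,d1,l1,l2,e,d6=L
    b=q[1];g=q[1]+q[2]
    r=a1+l1*np.sin(b)+l2*np.sin(g)+e*np.cos(g); z=d1+l1*np.cos(b)+l2*np.cos(g)-e*np.sin(g)
    return np.array([r*np.cos(q[0]),r*np.sin(q[0]),z])+d6*fkR(q).apply([0,0,1])
def ik(pos,Rm,L,q0):
    f=lambda q:np.concatenate([(fk(q,L)-pos)*10,(fkR(q).inv()*Rm).as_rotvec()])
    r=least_squares(f,q0); q=(r.x+np.pi)%(2*np.pi)-np.pi
    lo=[-3.1,-.84,.05,-1.13,.06,-2.69];hi=[3.1,2.19,2.79,4.28,2.93,2.69]
    return q,r.cost,all(q>np.array(lo)) and all(q<np.array(hi))
E
python3 - <<'E'
from h import *
D=[([-1.414,.4914,1.5593,0,1.0917,-.1056],[.1624,-.6034,.2309]),
([-.57,.48,1.71,0,.96,-.43],[.5242,-.2611,.1901]),([-.46,.72,1.73,0,.69,-.31],[.5814,-.2123,.0398]),
([-.76,.8,1.52,.67,1.45,-.92],[.5769,-.2376,.1303]),([-.66,.54,1.47,0,1.13,-.51],[.5608,-.3506,.231]),
([-.72,.8,1.57,0,.77,-.57],[.5531,-.3972,.0275]),([-.12,.48,1.62,0,1.04,.02],[.6095,-.0087,.2159]),([-.09,.42,1.51,0,1.2,.06],[.6131,.011,.2899])]
print(fkR(D[3][0]).as_matrix().round(2))
r=least_squares(lambda L:np.concatenate([fk(q,L)-p for q,p in D]),[0,.3,.5,.5,0,.2]);print(r.x.round(3),abs(r.fun).max())
np.save('L.npy',r.x); L=r.x
h=np.array([.145,.989,0]);up=np.array([0,0,1.]);yr=np.array([.989,-.145,0])
bot=np.array([.5943,-.1101,0])
tz=.866*h-.5*up
for n,x in [('r1',-72),('r2',-20),('r3',32)]:
    P=bot+(.5*h+.866*up)*(x+110)/1000+tz*(20-50)/1000
    for sg in (1,-1):
        Rm=frame(sg*yr,tz)
        for back in (0,.08):
            best=[ik(P+tz*(.019-back),Rm,L,q0) for q0 in ([-.3,.7,1.6,1,1.4,-1],[-.3,.7,1.6,1,1.4,2])]
            b=min(best,key=lambda b:b[1]+10*(not b[2]))
            print(n,P.round(3),sg,back,b[0].round(2),b[1].round(5),b[2])
E
```

```text
[[ 0.1   0.99  0.1 ]
 [ 0.64 -0.14  0.75]
 [ 0.76 -0.01 -0.65]]
[-0.019  0.226  0.682  0.407  0.09   0.33 ] 0.06612136318706002
r1 [ 0.593 -0.117  0.048] 1 0 [-0.61  0.99  1.64  0.93  1.32  0.47] 0.0 True
r1 [ 0.593 -0.117  0.048] 1 0.08 [-0.69  0.95  1.55  0.84  1.44  0.54] 0.0 True
r1 [ 0.593 -0.117  0.048] -1 0 [-0.61  0.99  1.64  0.93  1.32 -2.67] 0.0 True
r1 [ 0.593 -0.117  0.048] -1 0.08 [-0.69  0.95  1.55  0.84  1.44 -2.6 ] 0.0 True
r2 [ 0.597 -0.091  0.093] 1 0 [-0.57  0.92  1.67  0.95  1.33  0.52] 0.0 True
r2 [ 0.597 -0.091  0.093] 1 0.08 [-0.66  0.88  1.58  0.86  1.45  0.59] 0.0 True
r2 [ 0.597 -0.091  0.093] -1 0 [-0.57  0.92  1.67  0.95  1.33 -2.62] 0.0 True
r2 [ 0.597 -0.091  0.093] -1 0.08 [-0.66  0.88  1.58  0.86  1.45 -2.56] 0.0 True
r3 [ 0.601 -0.066  0.138] 1 0 [-0.53  0.85  1.68  0.96  1.35  0.58] 0.0 True
r3 [ 0.601 -0.066  0.138] 1 0.08 [-0.63  0.81  1.6   0.88  1.47  0.64] 0.0 True
r3 [ 0.601 -0.066  0.138] -1 0 [-0.53  0.85  1.68  0.96  1.35 -2.57] 0.0 True
r3 [ 0.601 -0.066  0.138] -1 0.08 [-0.63  0.81  1.6   0.88  1.47 -2.5 ] 0.0 True
```

>>> {"api": "step_arm", "payload": {
  "series": [
    {"x": 24,"y": -34,"z": 0,"ax": 0,"ay": 0,"az": 10,"fingers": 0},
    {"x": 48,"y": -68,"z": 0,"ax": 0,"ay": 0,"az": 20,"fingers": 0},
    {"x": 73,"y": -102,"z": 0,"ax": 0,"ay": 0,"az": 30,"fingers": 0},
    {"x": 97,"y": -136,"z": 0,"ax": 0,"ay": 0,"az": 40,"fingers": 0},
    {"x": 122,"y": -170,"z": 0,"ax": 0,"ay": 0,"az": 50,"fingers": 0},
    {"x": 146,"y": -204,"z": 0,"ax": 0,"ay": 0,"az": 60,"fingers": 0},
    {"x": 170,"y": -238,"z": 20,"ax": 0,"ay": 0,"az": 70,"fingers": 0},
    {"x": 195,"y": -272,"z": 60,"ax": 0,"ay": 0,"az": 80,"fingers": 0}
  ]
}}

```text
t: 12.78
position: [0.3707, 0.2443, 0.2268]
tcp_rot: [1.0, 0.011, 0.001, 0.0]
ft_force: [1.4, 0.2, -0.9]
opening: 0.0002
```

Run:
```python
from h import *
st()
c,s_=np.cos(DOCK[1]),np.sin(DOCK[1])
print(tocmd(W2(DOCK,[-.055,0,.076]),frame([c,s_,0],[0,0,-1])))
i=imaging.camera_info('top'); im=snap('top')
hsv=cv2.cvtColor(im,cv2.COLOR_RGB2HSV); m=((hsv[...,0]<6)|(hsv[...,0]>174))&(hsv[...,1]>180)&(hsv[...,2]>90)
v,u=np.nonzero(m); print(len(u),u.min(),u.max(),v.min(),v.max()); 
for z in (.108,): 
    P=onplane(i,(u.mean(),v.mean()),z); d=P[:2]-DOCK[0]; print(P,'dock',d@[c,s_],d@[-s_,c])
```

```text
t 12.78 pos [0.3707 0.2443 0.2268] q [ 0.43  0.24  1.99 -0.    0.91  1.98] F [ 1.4  0.2 -0.9] op 0.0002
(array([  0.8,   1. , 150.8]), array([ 0. , -0.1,  5. ]))
57 234 258 241 245
[0.42228564 0.23866797 0.108     ] dock -0.0042382098992741184 -0.0013100883489116483
```

>>> {"api": "step_arm", "payload": {
  "series": [
    {"x": 0.8,"y": 1,"z": 40,"ax": 0,"ay": 0,"az": 5,"fingers": 0},
    {"x": 0.8,"y": 1,"z": 80,"ax": 0,"ay": 0,"az": 5,"fingers": 0},
    {"x": 0.8,"y": 1,"z": 120,"ax": 0,"ay": 0,"az": 5,"fingers": 0},
    {"x": 0.8,"y": 1,"z": 150,"ax": 0,"ay": 0,"az": 5,"fingers": 0},
    {"x": 0.8,"y": 1,"z": 150,"ax": 0,"ay": 0,"az": 5,"fingers": 0}
  ]
}}

```text
t: 13.45
position: [0.3712, 0.2417, 0.0755]
tcp_rot: [1.0, -0.029, -0.002, 0.002]
ft_force: [-0.3, -0.6, 0.3]
opening: -0.0003
```

>>> {"api": "step_arm", "payload": {
  "series": [
    {"x": 20,"y": 0,"z": 0,"ax": 0,"ay": 0,"az": 0,"fingers": 0},
    {"x": 35,"y": 0,"z": 0,"ax": 0,"ay": 0,"az": 0,"fingers": 0},
    {"x": 50,"y": 0,"z": 0,"ax": 0,"ay": 0,"az": 0,"fingers": 0},
    {"x": 65,"y": 0,"z": 0,"ax": 0,"ay": 0,"az": 0,"fingers": 0},
    {"x": 80,"y": 0,"z": 0,"ax": 0,"ay": 0,"az": 0,"fingers": 0},
    {"x": 95,"y": 0,"z": 0,"ax": 0,"ay": 0,"az": 0,"fingers": 0},
    {"x": 108,"y": 0,"z": 0,"ax": 0,"ay": 0,"az": 0,"fingers": 0},
    {"x": 108,"y": 0,"z": 0,"ax": 0,"ay": 0,"az": 0,"fingers": 0}
  ]
}}

```text
t: 14.45
position: [0.4803, 0.2355, 0.0777]
tcp_rot: [1.0, -0.029, -0.001, 0.001]
ft_force: [-4.8, -1.5, 2.8]
opening: -0.0003
```

>>> {"api": "step_arm", "payload": {
  "series": [
    {"x": 3,"y": 0,"z": 0,"ax": 0,"ay": 0,"az": 0,"fingers": 0},
    {"x": 6,"y": 0,"z": 0,"ax": 0,"ay": 0,"az": 0,"fingers": 0},
    {"x": 8,"y": 0,"z": 0,"ax": 0,"ay": 0,"az": 0,"fingers": 0},
    {"x": 8,"y": 0,"z": 0,"ax": 0,"ay": 0,"az": 0,"fingers": 0}
  ]
}}

```text
t: 14.95
position: [0.4872, 0.2351, 0.0777]
tcp_rot: [1.0, -0.029, -0.001, 0.001]
ft_force: [-6.3, -3.6, 4.0]
opening: 0.0
```

>>> {"api": "step_arm", "payload": {
  "series": [
    {"x": 1.5,"y": 0,"z": 0,"ax": 0,"ay": 0,"az": 0,"fingers": 0},
    {"x": 3,"y": 0,"z": 0,"ax": 0,"ay": 0,"az": 0,"fingers": 0},
    {"x": 3,"y": 0,"z": 0,"ax": 0,"ay": 0,"az": 0,"fingers": 0}
  ]
}}

```text
t: 15.32
position: [0.4881, 0.2349, 0.0776]
tcp_rot: [1.0, -0.029, -0.003, 0.001]
ft_force: [-17.5, -0.4, 10.8]
opening: 0.0001
```

Force jumped to 17 N with the tip at dock x = 62 mm, so the slide is home. Retreating and rising.

>>> {"api": "step_arm", "payload": {
  "series": [
    {"x": -20,"y": 0,"z": 0,"ax": 0,"ay": 0,"az": 0,"fingers": 0},
    {"x": -45,"y": 0,"z": 0,"ax": 0,"ay": 0,"az": 0,"fingers": 0},
    {"x": -70,"y": 0,"z": 0,"ax": 0,"ay": 0,"az": 0,"fingers": 0},
    {"x": -95,"y": 0,"z": 0,"ax": 0,"ay": 0,"az": 0,"fingers": 0},
    {"x": -117,"y": 0,"z": 0,"ax": 0,"ay": 0,"az": 0,"fingers": 0},
    {"x": -117,"y": 0,"z": -50,"ax": 0,"ay": 0,"az": 0,"fingers": 0},
    {"x": -117,"y": 0,"z": -100,"ax": 0,"ay": 0,"az": 0,"fingers": 20},
    {"x": -100,"y": 0,"z": -150,"ax": 0,"ay": 0,"az": 0,"fingers": 38}
  ]
}}

```text
t: 16.32
position: [0.3909, 0.2413, 0.2297]
tcp_rot: [1.0, -0.029, 0.0, 0.0]
ft_force: [-0.2, -0.7, -0.2]
opening: 0.0355
```

Run:
```python
from h import *
st()
i=imaging.camera_info('top'); im=snap('top','t12')
c,s_=np.cos(DOCK[1]),np.sin(DOCK[1])
for d in imaging.cut_out('top','cart1'):
    m=d['mask'].astype(np.uint8); v,u=np.nonzero(m)
    col=im[v,u].mean(0); (cc,wh,an)=cv2.minAreaRect(np.c_[u,v].astype(np.float32))
    P=onplane(i,cc,.055); q=P[:2]-DOCK[0]
    print(np.round(cc),np.round(wh),round(an),round(d['confidence'],2),col.round(),'P',P.round(3),'dock',(q@[c,s_]).round(3),(q@[-s_,c]).round(3))
p=W2(DOCK,[.152,-.056,.15]); print(tocmd(p,frame([c,s_,0],[0,0,-1])))
cv2.imwrite('pics/t12b.png',cv2.resize(im[100:300,200:480,::-1],(800,571),interpolation=cv2.INTER_CUBIC))
```

```text
t 16.32 pos [0.3909 0.2413 0.2297] q [ 0.41  0.26  1.95 -0.    0.93  2.04] F [-0.2 -0.7 -0.2] op 0.0355
[251. 113.] [10. 50.] 90 0.97 [ 70. 190. 184.] P [0.762 0.251 0.055] dock 0.334 0.033
[235. 180.] [ 9. 51.] 7 0.96 [208. 222. 205.] P [0.582 0.285 0.055] dock 0.152 0.055
[277. 184.] [ 9. 54.] 6 0.79 [196. 215. 210.] P [0.574 0.175 0.055] dock 0.152 -0.055
[255. 182.] [ 9. 54.] 6 0.57 [194. 212. 206.] P [0.578 0.232 0.055] dock 0.152 0.002
[185. 178.] [52.  8.] 23 0.57 [152.  86. 196.] P [0.583 0.416 0.055] dock 0.145 0.186
(array([183.3,  57.9,  83.9]), array([-0.2, -0.5,  0.4]))
```

View pics/t12b.png

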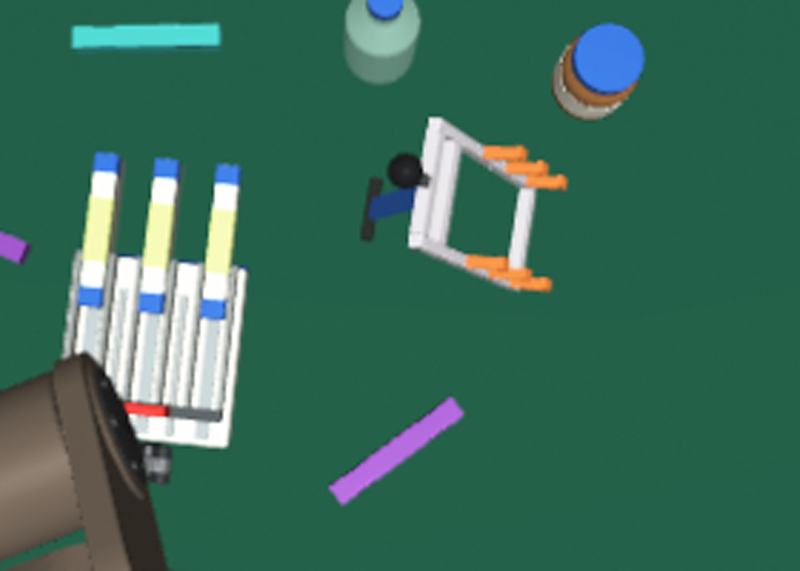

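All three cartridges are out at dock x = 152 mm (lanes −55, +2, +55). The slide is back and the rack stands with its peg tips at crop (566,183) and (549,284). Now refining the rack pose.

```bash
cat >> h.py <<'E'
def SW(S,p):
    x,y,z=p; c,s=np.cos(S[2]),np.sin(S[2]); h=np.array([-c,-s,0]);yr=np.array([-s,c,0]);up=np.array([0,0,1.])
    return np.array([S[0],S[1],0])+((x+.11)*.5+(z-.05)*.8660)*h+((x+.11)*.8660-(z-.05)*.5)*up+y*yr
E
python3 - <<'E'
from h import *
i=imaging.camera_info('top'); f=lambda a:np.array(a)/(800/280)+[200,100]
P=[(.145,0,.044),(.11,.053,.05),(.11,-.053,.05),(-.078,.048,.0),(-.078,-.048,0)]
uv=f([(404,170),(430,118),(409,244),(567,183),(551,284)])
r=least_squares(lambda S:np.concatenate([proj(i,SW(S,p))-u for p,u in zip(P,uv)]),[.5943,-.1101,-1.716])
print(r.x,r.fun.reshape(-1,2).round(1))
for p,u in zip(P,uv): print(u.round(1),proj(i,SW([.5943,-.1101,-1.716],p)).round(1))
j=imaging.camera_info('scene')
im=cv2.imread('pics/scene0.png')
sc=snap('scene','s12')
hsv=cv2.cvtColor(sc,cv2.COLOR_RGB2HSV); m=((hsv[...,0]>5)&(hsv[...,0]<20)&(hsv[...,1]>150)&(hsv[...,2]>120)).astype(np.uint8)
m[:, :200]=0; m[:,330:]=0; m[:150]=0; m[262:]=0
n,_,stt,ce=cv2.connectedComponentsWithStats(m); print([ (stt[k].tolist(),ce[k].round(1).tolist()) for k in range(1,n) if stt[k][4]>10])
for S in ([.5943,-.1101,-1.716],r.x):
    for x in (-.082,-.03,.022):
        for y in (.048,-.048):
            print(proj(j,SW(S,(x,y,.019))).round(1),end=' ')
    print('ball',proj(j,SW(S,(.145,0,.044))).round(1))
E
```

```text
[ 0.59487251 -0.10593596 -1.71435679] [[ 1.   0.2]
 [ 0.2 -0.4]
 [-0.1  0.4]
 [-0.6 -0.4]
 [-0.6  0.2]]
[341.4 159.5] [344.3 159.9]
[350.5 141.3] [352.5 141.1]
[343.2 185.4] [344.8 186.1]
[398.4 164. ] [399.5 163.9]
[392.8 199.4] [393.8 199.8]
[([275, 200, 12, 8, 46], [280.2, 204.0]), ([267, 208, 12, 8, 48], [272.3, 212.1]), ([260, 217, 11, 6, 41], [264.8, 219.9]), ([273, 230, 11, 7, 44], [277.8, 233.3]), ([264, 237, 12, 7, 30], [268.9, 240.7]), ([256, 245, 12, 6, 41], [260.8, 247.9])]
[260.9 247.1] [264.5 219.1] [268.5 239.9] [272.  211.4] [276.5 232.2] [279.8 203.2] ball [307.1 199.9]
[262.3 247.2] [265.9 219.2] [270.  239.9] [273.4 211.4] [278.1 232.2] [281.3 203.2] ball [308.7 199.9]
```

>>> {"api": "step_arm", "payload": {
  "series": [
    {"x": 45,"y": 14,"z": 0,"ax": 0,"ay": 0,"az": 0,"fingers": 38},
    {"x": 100,"y": 31,"z": 10,"ax": 0,"ay": 0,"az": 0,"fingers": 38},
    {"x": 155,"y": 48,"z": 40,"ax": 0,"ay": 0,"az": 0,"fingers": 38},
    {"x": 183,"y": 57,"z": 80,"ax": 0,"ay": 0,"az": 0,"fingers": 38},
    {"x": 183,"y": 57,"z": 110,"ax": 0,"ay": 0,"az": 0,"fingers": 38},
    {"x": 183,"y": 57,"z": 110,"ax": 0,"ay": 0,"az": 0,"fingers": 38}
  ],
  "squeeze": 60
}}

```text
t: 17.23
position: [0.5692, 0.1732, 0.1143]
tcp_rot: [1.0, -0.029, -0.003, 0.001]
ft_force: [0.3, -0.4, 0.8]
opening: 0.0382
```

```bash
cat >> h.py <<'E'
S=(.5942,-.108,-1.715)
hh=np.array([-np.cos(S[2]),-np.sin(S[2]),0]); YR=np.array([-np.sin(S[2]),np.cos(S[2]),0]); TZ=.866*hh-np.array([0,0,.5]); XU=.5*hh+np.array([0,0,.866])
PR=frame(YR,TZ)
E
python3 - <<'E'
from h import *
st()
i=imaging.camera_info('wrist'); im=snap('wrist','w13')
for l in (-.055,.001): print(proj(i,W2(DOCK,[.152,l,.055])).round(), proj(i,W2(DOCK,[.222,l,.055])).round(), proj(i,W2(DOCK,[.082,l,.055])).round())
c,s_=np.cos(DOCK[1]),np.sin(DOCK[1])
print(tocmd(W2(DOCK,[.152,-.055,.036]),frame([c,s_,0],[0,0,-1])))
cv2.imwrite('pics/w13b.png',im[:,:,::-1])
E
```

```text
t 17.23 pos [0.5692 0.1732 0.1143] q [ 0.18  0.59  1.75 -0.    0.81  1.82] F [ 0.3 -0.4  0.8] op 0.0382
[318. 214.] [319.  97.] [318. 310.]
[229. 214.] [219.  97.] [237. 310.]
(array([ 4.9, -1.8, 80.3]), array([0.1, 0.2, 0.4]))
```

View pics/w13b.png

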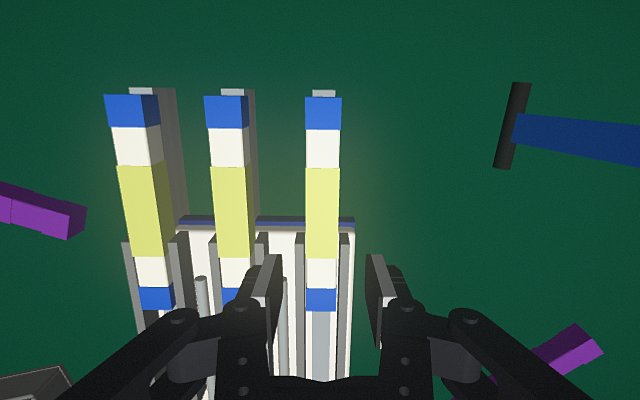

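Right-hand cartridge spans (323,97) to (320,311), within about 2 mm of prediction. Descend, grip, lift.

>>> {"api": "step_arm", "payload": {
  "series": [
    {"x": 5,"y": 0,"z": 40,"ax": 0,"ay": 0,"az": 0,"fingers": 38},
    {"x": 5,"y": 0,"z": 80,"ax": 0,"ay": 0,"az": 0,"fingers": 38},
    {"x": 5,"y": 0,"z": 80,"ax": 0,"ay": 0,"az": 0,"fingers": 10},
    {"x": 5,"y": 0,"z": 80,"ax": 0,"ay": 0,"az": 0,"fingers": 10},
    {"x": 5,"y": 0,"z": 80,"ax": 0,"ay": 0,"az": 0,"fingers": 10},
    {"x": 5,"y": 0,"z": 80,"ax": 0,"ay": 0,"az": 0,"fingers": 10},
    {"x": 5,"y": 0,"z": 60,"ax": 0,"ay": 0,"az": 0,"fingers": 10},
    {"x": 5,"y": 0,"z": 10,"ax": 0,"ay": 0,"az": 0,"fingers": 10}
  ],
  "squeeze": 60
}}

```text
t: 18.27
position: [0.5748, 0.1732, 0.107]
tcp_rot: [1.0, -0.029, -0.002, 0.001]
ft_force: [0.2, 0.4, 0.0]
opening: 0.0186
```

```bash
cat >> h.py <<'E'
def place(x,up=.014,back=0,off=.009):
    """TCP pos for cart centre at rack x (rest), raised by up along rack x, back from face; off = TCP beyond cart centre"""
    return SW(S,(x,0,.020))+XU*up+TZ*(off-back)
E
python3 - <<'E'
from h import *
st()
L=np.load('L.npy')
print('high', tocmd([.58,.0,.33],frame(YR,[0,0,-1])))
H=place(-.072,back=.14,up=.05); print('hover',H,tocmd(H,PR))
print(PR.as_matrix().round(2))
print('mid',tocmd([.58,-.22,.33],frame(YR,[0,0,-1])))
E
```

```text
t 18.27 pos [0.5748 0.1732 0.107 ] q [ 0.18  0.6   1.74 -0.    0.8   1.81] F [0.2 0.4 0. ] op 0.0186
high (array([  14.4,  173. , -222.8]), array([0.1, 0.2, 4.9]))
hover [ 0.58048686 -0.20243554  0.156708  ] (array([ 27.4, 374.7, -49.2]), array([60.1,  2.8,  4.4]))
[[ 0.99 -0.07  0.12]
 [-0.14 -0.49  0.86]
 [ 0.   -0.87 -0.5 ]]
mid (array([  27.3,  392.6, -222.5]), array([0.1, 0.2, 4.9]))
```

>>> {"api": "step_arm", "payload": {
  "series": [
    {"x": 3,"y": 0,"z": -60,"ax": 0,"ay": 0,"az": 0,"fingers": 10},
    {"x": 6,"y": 10,"z": -120,"ax": 0,"ay": 0,"az": 1,"fingers": 10},
    {"x": 9,"y": 30,"z": -175,"ax": 0,"ay": 0,"az": 2,"fingers": 10},
    {"x": 12,"y": 70,"z": -222,"ax": 0,"ay": 0,"az": 3,"fingers": 10},
    {"x": 15,"y": 130,"z": -222,"ax": 0,"ay": 0,"az": 4,"fingers": 10},
    {"x": 18,"y": 190,"z": -222,"ax": 0,"ay": 0,"az": 5,"fingers": 10},
    {"x": 21,"y": 250,"z": -222,"ax": 0,"ay": 0,"az": 5,"fingers": 10},
    {"x": 24,"y": 312,"z": -222,"ax": 0,"ay": 0,"az": 5,"fingers": 10}
  ],
  "squeeze": 60
}}

```text
t: 19.27
position: [0.581, -0.141, 0.3304]
tcp_rot: [0.997, -0.073, 0.0, 0.001]
ft_force: [1.0, 0.0, -1.8]
opening: 0.0185
```

Run:
```python
from h import *
st()
H=place(-.072,back=.14,up=.05,off=.01); print('hover',H,tocmd(H,PR))
```

```text
t 19.27 pos [ 0.581  -0.141   0.3304] q [-0.35  0.37  1.49 -0.    1.28  1.37] F [ 1.   0.  -1.8] op 0.0185
hover [ 0.58061131 -0.20157853  0.156208  ] (array([  8.2,  59.8, 174.3]), array([60.1, -0.1, -0. ]))
```

>>> {"api": "step_arm", "payload": {
  "series": [
    {"x": 2,"y": 40,"z": 0,"ax": 8,"ay": 0,"az": 0,"fingers": 10},
    {"x": 4,"y": 75,"z": 10,"ax": 17,"ay": 0,"az": 0,"fingers": 10},
    {"x": 6,"y": 85,"z": 45,"ax": 26,"ay": 0,"az": 0,"fingers": 10},
    {"x": 8,"y": 85,"z": 85,"ax": 35,"ay": 0,"az": 0,"fingers": 10},
    {"x": 8,"y": 80,"z": 120,"ax": 44,"ay": 0,"az": 0,"fingers": 10},
    {"x": 8,"y": 70,"z": 150,"ax": 53,"ay": 0,"az": 0,"fingers": 10},
    {"x": 8,"y": 60,"z": 174,"ax": 60,"ay": 0,"az": 0,"fingers": 10},
    {"x": 8,"y": 60,"z": 174,"ax": 60,"ay": 0,"az": 0,"fingers": 10}
  ],
  "squeeze": 60
}}

```text
t: 20.27
position: [0.58, -0.2, 0.1533]
tcp_rot: [0.863, -0.064, 0.035, -0.499]
ft_force: [0.3, -0.4, -0.4]
opening: 0.0185
```

Run:
```python
from h import *
st()
for b,u in ((.1,.014),(0,.014),(0,.002)): print(b,u,tocmd(place(-.072,back=b,up=u,off=.01),PR))
i=imaging.camera_info('wrist'); im=snap('wrist','w16')
for x in(-.082,): print([proj(i,SW(S,(x,y,z))).round() for y in (.048,-.048) for z in (0,.038)])
sc=snap('scene','s16')[150:270,190:350]
cv2.imwrite('pics/c16.png',np.hstack([cv2.resize(im[:,:,::-1],(480,300)),cv2.resize(sc[:,:,::-1],(320,300),interpolation=cv2.INTER_CUBIC)]))
```

```text
t 20.27 pos [ 0.58   -0.2     0.1533] q [-0.75  0.81  1.54  0.79  1.57  0.63] F [ 0.3 -0.4 -0.4] op 0.0185
0.1 0.014 (array([ 1.1, 34.3, 37.2]), array([-0.1,  0. , -0.3]))
0 0.014 (array([  1.1,  34.4, 137.2]), array([-0.1,  0. , -0.3]))
0 0.002 (array([  1.2,  46.4, 137.2]), array([-0.1,  0. , -0.3]))
[array([404., 135.]), array([394., 130.]), array([396., 256.]), array([388., 237.])]
```

View pics/c16.png

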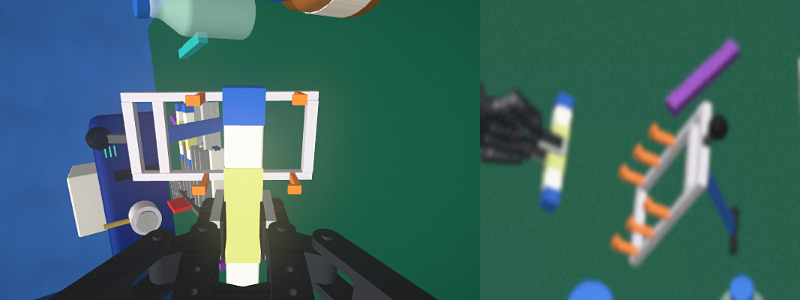

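Cartridge is held centred and level; lowest peg tips at wrist px (400,131) and (392,249), matching prediction. Inserting.

>>> {"api": "step_arm", "payload": {
  "series": [
    {"x": 1,"y": 20,"z": 15,"ax": 0,"ay": 0,"az": 0,"fingers": 10},
    {"x": 1,"y": 34,"z": 40,"ax": 0,"ay": 0,"az": 0,"fingers": 10},
    {"x": 1,"y": 34,"z": 75,"ax": 0,"ay": 0,"az": 0,"fingers": 10},
    {"x": 1,"y": 34,"z": 110,"ax": 0,"ay": 0,"az": 0,"fingers": 10},
    {"x": 1,"y": 34,"z": 136,"ax": 0,"ay": 0,"az": 0,"fingers": 10},
    {"x": 1,"y": 34,"z": 136,"ax": 0,"ay": 0,"az": 0,"fingers": 10},
    {"x": 1,"y": 40,"z": 136,"ax": 0,"ay": 0,"az": 0,"fingers": 10},
    {"x": 1,"y": 45,"z": 136,"ax": 0,"ay": 0,"az": 0,"fingers": 10}
  ],
  "squeeze": 60
}}

```text
t: 21.38
position: [0.5957, -0.1072, 0.0488]
tcp_rot: [0.864, -0.063, 0.037, -0.498]
ft_force: [0.2, 0.9, -1.5]
opening: 0.0182
```

>>> {"api": "step_arm", "payload": {
  "series": [
    {"x": 0,"y": 1,"z": 0,"ax": 0,"ay": 0,"az": 0,"fingers": 10},
    {"x": 0,"y": 2,"z": 0,"ax": 0,"ay": 0,"az": 0,"fingers": 10},
    {"x": 0,"y": 2,"z": 0,"ax": 0,"ay": 0,"az": 0,"fingers": 10}
  ],
  "squeeze": 60
}}

```text
t: 21.75
position: [0.5954, -0.1071, 0.047]
tcp_rot: [0.864, -0.063, 0.036, -0.498]
ft_force: [1.4, 0.6, -0.8]
opening: 0.0185
```

>>> {"api": "step_arm", "payload": {
  "series": [
    {"x": 0,"y": 1,"z": 0,"ax": 0,"ay": 0,"az": 0,"fingers": 10},
    {"x": 0,"y": 2,"z": 0,"ax": 0,"ay": 0,"az": 0,"fingers": 10},
    {"x": 0,"y": 2,"z": 0,"ax": 0,"ay": 0,"az": 0,"fingers": 10}
  ],
  "squeeze": 60
}}

```text
t: 22.12
position: [0.5954, -0.1077, 0.0456]
tcp_rot: [0.864, -0.063, 0.036, -0.499]
ft_force: [1.4, 2.9, 3.6]
opening: 0.0191
```

Run:
```python
from h import *
import time
st()
sc=snap('scene','s17')[170:270,220:340]
cv2.imwrite('pics/c17.png',cv2.resize(sc[:,:,::-1],(720,600),interpolation=cv2.INTER_CUBIC)); st()
j=imaging.camera_info('scene')
print('pred ends',[proj(j,SW(S,(-.072,y,.02))).round(1) for y in(.07,-.07)])
hsv=cv2.cvtColor(snap('scene'),cv2.COLOR_RGB2HSV); m=((hsv[...,0]>98)&(hsv[...,0]<125)&(hsv[...,1]>150)&(hsv[...,2]>120)).astype(np.uint8); m[:190]=0;m[262:]=0;m[:,:230]=0;m[:,300:]=0
n,_,q,ce=cv2.connectedComponentsWithStats(m); print([(q[k].tolist(),ce[k].round(1).tolist()) for k in range(1,n) if q[k][4]>8])
```

```text
t 22.12 pos [ 0.5954 -0.1077  0.0456] q [-0.63  0.93  1.66  0.91  1.35  0.49] F [1.4 2.9 3.6] op 0.0191
t 22.18 pos [ 0.5954 -0.1077  0.0456] q [-0.63  0.93  1.66  0.91  1.35  0.49] F [1.1 2.3 3.8] op 0.0184
pred ends [array([262.5, 252.5]), array([267.7, 211.5])]
[([258, 248, 8, 6, 35], [262.0, 250.5])]
```

Contact with the pegs is felt (about 3.6 N). Release and back out.

>>> {"api": "step_arm", "payload": {
  "series": [
    {"x": 0,"y": 0,"z": 0,"ax": 0,"ay": 0,"az": 0,"fingers": 26},
    {"x": 0,"y": 0,"z": 0,"ax": 0,"ay": 0,"az": 0,"fingers": 33},
    {"x": 0,"y": 0,"z": 0,"ax": 0,"ay": 0,"az": 0,"fingers": 33},
    {"x": 0,"y": 0,"z": -20,"ax": 0,"ay": 0,"az": 0,"fingers": 33},
    {"x": 0,"y": 0,"z": -60,"ax": 0,"ay": 0,"az": 0,"fingers": 33},
    {"x": 0,"y": 0,"z": -110,"ax": 0,"ay": 0,"az": 0,"fingers": 33},
    {"x": 0,"y": 0,"z": -150,"ax": 0,"ay": 0,"az": 0,"fingers": 36},
    {"x": 0,"y": 0,"z": -150,"ax": 0,"ay": 0,"az": 0,"fingers": 38}
  ],
  "squeeze": 60
}}

```text
t: 23.22
position: [0.5761, -0.2401, 0.1221]
tcp_rot: [0.865, -0.064, 0.038, -0.497]
ft_force: [-0.3, 0.4, -0.2]
opening: 0.0379
```

```bash
cat >> h.py <<'E'
def blobs(im,box,h=(98,125)):
    x0,x1,y0,y1=box; hsv=cv2.cvtColor(im,cv2.COLOR_RGB2HSV); m=((hsv[...,0]>h[0])&(hsv[...,0]<h[1])&(hsv[...,1]>130)&(hsv[...,2]>110)).astype(np.uint8)
    k=np.zeros_like(m); k[y0:y1,x0:x1]=m[y0:y1,x0:x1]
    n,_,q,ce=cv2.connectedComponentsWithStats(k); return [(q[a].tolist(),ce[a].round(1).tolist()) for a in range(1,n) if q[a][4]>6]
def rackcheck():
    im=snap('scene'); j=imaging.camera_info('scene')
    for x in (-.072,-.02,.032): print('pred ends',[proj(j,SW(S,(x,y,.02))).round(1).tolist() for y in(.063,-.063)])
    print('blue',blobs(im,(235,305,190,262))); print('orange',blobs(im,(235,300,190,262),(5,20)))
def dockcheck():
    im=snap('top'); i=imaging.camera_info('top'); c,s_=np.cos(DOCK[1]),np.sin(DOCK[1])
    for d in imaging.cut_out('top','cart1'):
        v,u=np.nonzero(d['mask']); cc,wh,an=cv2.minAreaRect(np.c_[u,v].astype(np.float32)); P=onplane(i,cc,.055); q=P[:2]-DOCK[0]
        print(np.round(cc),np.round(wh),round(an),round(d['confidence'],2),im[v,u].mean(0).round(),P.round(3),'dock',(q@[c,s_]).round(3),(q@[-s_,c]).round(3))
E
python3 - <<'E'
from h import *
st(); rackcheck(); dockcheck()
print('up',tocmd([.58,-.25,.33],frame(YR,[0,0,-1])))
E
```

```text
t 23.23 pos [ 0.5761 -0.2401  0.1221] q [-0.79  0.87  1.49  0.76  1.58  0.59] F [-0.3  0.4 -0.2] op 0.0379
pred ends [[262.8, 250.4], [267.5, 213.4]]
pred ends [[270.5, 243.1], [275.0, 205.5]]
pred ends [[278.7, 235.4], [282.9, 197.2]]
blue [([263, 210, 3, 5, 10], [264.1, 212.1]), ([258, 247, 9, 8, 52], [261.8, 250.7])]
orange [([275, 200, 12, 8, 58], [280.2, 203.9]), ([268, 208, 11, 8, 49], [272.9, 211.9]), ([260, 217, 2, 4, 7], [260.4, 218.3]), ([272, 229, 12, 8, 54], [277.7, 233.2]), ([264, 237, 12, 8, 39], [269.6, 240.7]), ([256, 245, 3, 4, 9], [256.9, 246.4])]
[338. 257.] [10. 54.] 52 0.87 [153. 103. 193.] [0.391 0.011 0.055] dock -0.021 -0.23
[387. 181.] [11. 53.] 10 0.81 [188. 200. 178.] [ 0.593 -0.112  0.055] dock 0.189 -0.34
[241. 301.] [54.  9.] 8 0.81 [158.  97. 198.] [0.272 0.254 0.055] dock -0.155 0.005
[185. 179.] [52.  8.] 23 0.77 [153.  85. 196.] [0.582 0.415 0.055] dock 0.144 0.185
[251. 114.] [10. 50.] 90 0.71 [ 70. 191. 185.] [0.759 0.251 0.055] dock 0.331 0.032
[255. 182.] [ 9. 54.] 6 0.59 [194. 212. 204.] [0.579 0.231 0.055] dock 0.152 0.002
[234. 180.] [10. 55.] 5 0.55 [190. 207. 200.] [0.582 0.286 0.055] dock 0.152 0.056
up (array([   5.7, -175.1, -116.3]), array([-60. ,  -0. ,  -0.1]))
```

First cartridge is on the lowest pegs and the rack is unmoved. Going back for the middle lane.

>>> {"api": "step_arm", "payload": {
  "series": [
    {"x": 1,"y": -25,"z": -20,"ax": -8,"ay": 0,"az": 0,"fingers": 38},
    {"x": 2,"y": -60,"z": -40,"ax": -16,"ay": 0,"az": 0,"fingers": 38},
    {"x": 3,"y": -95,"z": -62,"ax": -25,"ay": 0,"az": 0,"fingers": 38},
    {"x": 4,"y": -130,"z": -85,"ax": -34,"ay": 0,"az": 0,"fingers": 38},
    {"x": 5,"y": -155,"z": -105,"ax": -43,"ay": 0,"az": 0,"fingers": 38},
    {"x": 6,"y": -170,"z": -113,"ax": -52,"ay": 0,"az": 0,"fingers": 38},
    {"x": 6,"y": -175,"z": -116,"ax": -60,"ay": 0,"az": 0,"fingers": 38},
    {"x": 6,"y": -175,"z": -116,"ax": -60,"ay": 0,"az": 0,"fingers": 38}
  ]
}}

```text
t: 24.38
position: [0.5809, -0.2474, 0.3303]
tcp_rot: [0.997, -0.071, 0.0, 0.0]
ft_force: [-0.0, -0.0, -0.4]
opening: 0.038
```

Run:
```python
from h import *
st()
c,s_=np.cos(DOCK[1]),np.sin(DOCK[1])
print(tocmd(W2(DOCK,[.152,.002,.20]),frame([c,s_,0],[0,0,-1])))
```

```text
t 24.38 pos [ 0.5809 -0.2474  0.3303] q [-0.51  0.42  1.4  -0.    1.31  1.21] F [-0.  -0.  -0.4] op 0.038
(array([ -70.2, -474.2,  129.9]), array([ 0.1, -0. , -4.4]))
```

>>> {"api": "step_arm", "payload": {
  "series": [
    {"x": -9,"y": -59,"z": 0,"ax": 0,"ay": 0,"az": 0,"fingers": 38},
    {"x": -18,"y": -118,"z": 0,"ax": 0,"ay": 0,"az": -1,"fingers": 38},
    {"x": -26,"y": -177,"z": 0,"ax": 0,"ay": 0,"az": -2,"fingers": 38},
    {"x": -35,"y": -236,"z": 0,"ax": 0,"ay": 0,"az": -3,"fingers": 38},
    {"x": -44,"y": -295,"z": 0,"ax": 0,"ay": 0,"az": -4,"fingers": 38},
    {"x": -53,"y": -354,"z": 10,"ax": 0,"ay": 0,"az": -4.4,"fingers": 38},
    {"x": -62,"y": -413,"z": 30,"ax": 0,"ay": 0,"az": -4.4,"fingers": 38},
    {"x": -70,"y": -471,"z": 60,"ax": 0,"ay": 0,"az": -4.4,"fingers": 38}
  ]
}}

```text
t: 25.38
position: [0.5792, 0.2248, 0.27]
tcp_rot: [0.999, -0.034, -0.001, -0.001]
ft_force: [1.2, 0.1, -0.0]
opening: 0.038
```

```bash
cat >> h.py <<'E'
def wcart(lane,x=.152,z=.034):
    st(); c,s_=np.cos(DOCK[1]),np.sin(DOCK[1])
    i=imaging.camera_info('wrist'); im=snap('wrist')
    for n,dx in (('far',.211),('near',.093)): print(n,proj(i,W2(DOCK,[dx-.152+x,lane,.055])).round(1))
    print(blobs(im,(180,500,0,400)))
    print(tocmd(W2(DOCK,[x,lane,z]),frame([c,s_,0],[0,0,-1])))
E
python3 -c "
from h import *
wcart(.001)"
```

```text
t 25.38 pos [0.5792 0.2248 0.27  ] q [0.26 0.45 1.52 0.   1.17 1.9 ] F [ 1.2  0.1 -0. ] op 0.038
far [316.7 113.6]
near [317.7 222.7]
[([252, 101, 24, 19, 370], [262.9, 109.8]), ([308, 101, 21, 19, 366], [318.0, 109.9]), ([485, 110, 15, 20, 248], [493.0, 119.8]), ([260, 218, 18, 14, 154], [265.6, 224.4])]
(array([  2.8,  -0.9, 231.4]), array([-0. ,  0.5, -0.1]))
```

>>> {"api": "step_arm", "payload": {
  "series": [
    {"x": 3,"y": 0,"z": 60,"ax": 0,"ay": 0,"az": 0,"fingers": 38},
    {"x": 3,"y": 0,"z": 120,"ax": 0,"ay": 0,"az": 0,"fingers": 38},
    {"x": 3,"y": 0,"z": 180,"ax": 0,"ay": 0,"az": 0,"fingers": 38},
    {"x": 3,"y": 0,"z": 230,"ax": 0,"ay": 0,"az": 0,"fingers": 38},
    {"x": 3,"y": 0,"z": 230,"ax": 0,"ay": 0,"az": 0,"fingers": 10},
    {"x": 3,"y": 0,"z": 230,"ax": 0,"ay": 0,"az": 0,"fingers": 10},
    {"x": 3,"y": 0,"z": 230,"ax": 0,"ay": 0,"az": 0,"fingers": 10},
    {"x": 3,"y": 0,"z": 230,"ax": 0,"ay": 0,"az": 0,"fingers": 10}
  ],
  "squeeze": 60
}}

```text
t: 26.42
position: [0.5813, 0.2246, 0.0409]
tcp_rot: [0.999, -0.035, -0.002, -0.001]
ft_force: [-3.6, 18.7, -10.3]
opening: 0.0196
```

>>> {"api": "step_arm", "payload": {
  "series": [
    {"x": 0,"y": 0,"z": -60,"ax": 0,"ay": 0,"az": 0,"fingers": 10},
    {"x": 0,"y": 0,"z": -120,"ax": 0,"ay": 0,"az": 0,"fingers": 10},
    {"x": 3,"y": 0,"z": -180,"ax": 0,"ay": 0,"az": 1,"fingers": 10},
    {"x": 6,"y": 10,"z": -240,"ax": 0,"ay": 0,"az": 2,"fingers": 10},
    {"x": 9,"y": 40,"z": -292,"ax": 0,"ay": 0,"az": 3,"fingers": 10},
    {"x": 12,"y": 100,"z": -294,"ax": 0,"ay": 0,"az": 4,"fingers": 10},
    {"x": 15,"y": 160,"z": -294,"ax": 0,"ay": 0,"az": 4.6,"fingers": 10},
    {"x": 18,"y": 220,"z": -294,"ax": 0,"ay": 0,"az": 4.6,"fingers": 10}
  ],
  "squeeze": 60
}}

```text
t: 27.42
position: [0.5844, 0.0003, 0.3365]
tcp_rot: [0.997, -0.074, -0.0, -0.0]
ft_force: [0.0, 0.1, -0.8]
opening: 0.0189
```

>>> {"api": "step_arm", "payload": {
  "series": [
    {"x": 0,"y": 60,"z": 0,"ax": 0,"ay": 0,"az": 0,"fingers": 10},
    {"x": 0,"y": 120,"z": 0,"ax": 0,"ay": 0,"az": 0,"fingers": 10},
    {"x": 0,"y": 155,"z": 0,"ax": 0,"ay": 0,"az": 0,"fingers": 10},
    {"x": 0,"y": 155,"z": 0,"ax": 0,"ay": 0,"az": 0,"fingers": 10}
  ],
  "squeeze": 60
}}

```text
t: 27.92
position: [0.5613, -0.1533, 0.3361]
tcp_rot: [0.997, -0.076, -0.0, -0.0]
ft_force: [0.6, 0.4, -1.1]
opening: 0.0192
```

Run:
```python
from h import *
st()
H=place(-.02,back=.14,up=.03,off=.01); print('hover',H,tocmd(H,PR)); rackcheck()
```

```text
t 27.93 pos [ 0.5613 -0.1533  0.3361] q [-0.38  0.34  1.52  0.    1.28  1.34] F [ 0.6  0.4 -1.1] op 0.0192
hover [ 0.58291058 -0.1857446   0.18392   ] (array([ 26.4,  28.9, 152.1]), array([60. , -0.2, -0.5]))
pred ends [[262.8, 250.4], [267.5, 213.4]]
pred ends [[270.5, 243.1], [275.0, 205.5]]
pred ends [[278.7, 235.4], [282.9, 197.2]]
blue [([263, 210, 3, 5, 10], [264.1, 212.1]), ([258, 247, 9, 8, 53], [261.8, 250.8])]
orange [([275, 200, 12, 8, 56], [280.1, 203.9]), ([268, 208, 11, 8, 48], [272.8, 212.0]), ([260, 217, 2, 4, 7], [260.4, 218.3]), ([272, 229, 12, 8, 55], [277.7, 233.1]), ([265, 237, 11, 8, 37], [269.9, 240.8]), ([256, 245, 3, 4, 10], [256.8, 246.3])]
```

>>> {"api": "step_arm", "payload": {
  "series": [
    {"x": 5,"y": 30,"z": 0,"ax": 8,"ay": 0,"az": 0,"fingers": 10},
    {"x": 10,"y": 55,"z": 10,"ax": 17,"ay": 0,"az": 0,"fingers": 10},
    {"x": 15,"y": 65,"z": 40,"ax": 26,"ay": 0,"az": 0,"fingers": 10},
    {"x": 20,"y": 65,"z": 75,"ax": 35,"ay": 0,"az": 0,"fingers": 10},
    {"x": 24,"y": 55,"z": 105,"ax": 44,"ay": 0,"az": 0,"fingers": 10},
    {"x": 26,"y": 42,"z": 130,"ax": 53,"ay": 0,"az": 0,"fingers": 10},
    {"x": 26,"y": 29,"z": 152,"ax": 60,"ay": 0,"az": 0,"fingers": 10},
    {"x": 26,"y": 29,"z": 152,"ax": 60,"ay": 0,"az": 0,"fingers": 10}
  ],
  "squeeze": 60
}}

```text
t: 28.98
position: [0.5834, -0.1827, 0.1815]
tcp_rot: [0.863, -0.065, 0.035, -0.5]
ft_force: [0.4, -1.3, -0.7]
opening: 0.019
```

Run:
```python
from h import *
st()
a=cv2.imread('pics/w16.png')[:,:,::-1]; b=snap('wrist','w18')
for im in (a,b):
    print(blobs(im,(270,380,60,210)), 'yellow',blobs(im,(250,400,100,400),(26,36)))
for bb,u in ((.1,.014),(0,.014),(0,.002)): print(bb,u,tocmd(place(-.02,back=bb,up=u,off=.008),PR))
```

```text
t 28.98 pos [ 0.5834 -0.1827  0.1815] q [-0.73  0.77  1.55  0.81  1.58  0.67] F [ 0.4 -1.3 -0.7] op 0.019
[([296, 114, 59, 54, 3024], [325.0, 140.0]), ([283, 157, 11, 4, 16], [288.1, 158.2]), ([278, 159, 5, 3, 9], [279.8, 159.9]), ([270, 160, 7, 3, 12], [272.9, 160.8])] yellow []
[([298, 123, 63, 59, 3332], [329.7, 152.0]), ([270, 162, 30, 10, 88], [286.1, 166.7])] yellow []
0.1 0.014 (array([-0.7, 16.7, 35.5]), array([ 0.1, -0.1, -0.2]))
0 0.014 (array([ -1. ,  16.6, 135.5]), array([ 0.1, -0.1, -0.2]))
0 0.002 (array([ -1. ,  28.6, 135.5]), array([ 0.1, -0.1, -0.2]))
```

Compared with the first grasp, this cartridge sits about 6 mm deeper and 3 mm off along tool x. Compensating in the insertion.

>>> {"api": "step_arm", "payload": {
  "series": [
    {"x": 2,"y": 10,"z": 20,"ax": 0,"ay": 0,"az": 0,"fingers": 10},
    {"x": 2,"y": 16,"z": 45,"ax": 0,"ay": 0,"az": 0,"fingers": 10},
    {"x": 2,"y": 16,"z": 80,"ax": 0,"ay": 0,"az": 0,"fingers": 10},
    {"x": 2,"y": 16,"z": 115,"ax": 0,"ay": 0,"az": 0,"fingers": 10},
    {"x": 2,"y": 16,"z": 140,"ax": 0,"ay": 0,"az": 0,"fingers": 10},
    {"x": 2,"y": 16,"z": 140,"ax": 0,"ay": 0,"az": 0,"fingers": 10},
    {"x": 2,"y": 23,"z": 140,"ax": 0,"ay": 0,"az": 0,"fingers": 10},
    {"x": 2,"y": 28,"z": 140,"ax": 0,"ay": 0,"az": 0,"fingers": 10}
  ],
  "squeeze": 60
}}

```text
t: 30.02
position: [0.6018, -0.0794, 0.0892]
tcp_rot: [0.864, -0.065, 0.038, -0.498]
ft_force: [0.4, 0.4, 0.2]
opening: 0.0184
```

>>> {"api": "step_arm", "payload": {
  "series": [
    {"x": 0,"y": 1,"z": 0,"ax": 0,"ay": 0,"az": 0,"fingers": 10},
    {"x": 0,"y": 2,"z": 0,"ax": 0,"ay": 0,"az": 0,"fingers": 10},
    {"x": 0,"y": 2.5,"z": 0,"ax": 0,"ay": 0,"az": 0,"fingers": 10},
    {"x": 0,"y": 2.5,"z": 0,"ax": 0,"ay": 0,"az": 0,"fingers": 10}
  ],
  "squeeze": 60
}}

```text
t: 30.52
position: [0.6019, -0.0796, 0.0887]
tcp_rot: [0.863, -0.064, 0.038, -0.499]
ft_force: [-0.5, 2.6, 11.9]
opening: 0.019
```

Run:
```python
from h import *
st(); rackcheck(); st()
print(tocmd(place(-.02,back=0,up=0,off=.008),PR))
```

```text
t 30.52 pos [ 0.6019 -0.0796  0.0887] q [-0.59  0.86  1.69  0.93  1.36  0.54] F [-0.5  2.6 11.9] op 0.019
pred ends [[262.8, 250.4], [267.5, 213.4]]
pred ends [[270.5, 243.1], [275.0, 205.5]]
pred ends [[278.7, 235.4], [282.9, 197.2]]
blue [([271, 203, 3, 4, 7], [272.0, 204.6]), ([267, 239, 7, 8, 42], [269.9, 242.6]), ([258, 247, 9, 8, 51], [262.0, 250.7])]
orange [([276, 200, 11, 8, 47], [281.0, 204.0]), ([268, 209, 2, 4, 7], [268.4, 210.3]), ([272, 229, 12, 8, 53], [277.5, 233.1]), ([256, 245, 3, 4, 9], [256.9, 246.4])]
t 30.57 pos [ 0.6019 -0.0797  0.0887] q [-0.59  0.86  1.69  0.93  1.36  0.54] F [ 0.9  3.  11.9] op 0.0186
(array([-3.5,  1.4, -2.9]), array([-0.1, -0.3, -0.1]))
```

>>> {"api": "step_arm", "payload": {
  "series": [
    {"x": 0,"y": -2,"z": 0,"ax": 0,"ay": 0,"az": 0,"fingers": 10},
    {"x": 0,"y": -2,"z": 0,"ax": 0,"ay": 0,"az": 0,"fingers": 26},
    {"x": 0,"y": -2,"z": 0,"ax": 0,"ay": 0,"az": 0,"fingers": 33},
    {"x": 0,"y": -2,"z": 0,"ax": 0,"ay": 0,"az": 0,"fingers": 33},
    {"x": 0,"y": -2,"z": -20,"ax": 0,"ay": 0,"az": 0,"fingers": 33},
    {"x": 0,"y": -2,"z": -60,"ax": 0,"ay": 0,"az": 0,"fingers": 33},
    {"x": 0,"y": -2,"z": -110,"ax": 0,"ay": 0,"az": 0,"fingers": 33},
    {"x": 0,"y": -2,"z": -150,"ax": 0,"ay": 0,"az": 0,"fingers": 36}
  ],
  "squeeze": 60
}}

```text
t: 31.58
position: [0.5817, -0.2096, 0.1654]
tcp_rot: [0.864, -0.065, 0.038, -0.498]
ft_force: [0.5, 0.3, -0.9]
opening: 0.0361
```

Run:
```python
from h import *
st(); rackcheck(); dockcheck()
print('up',tocmd([.58,-.25,.33],frame(YR,[0,0,-1])))
```

```text
t 31.57 pos [ 0.5817 -0.2096  0.1654] q [-0.76  0.8   1.52  0.79  1.59  0.64] F [ 0.5  0.3 -0.9] op 0.0361
pred ends [[262.8, 250.4], [267.5, 213.4]]
pred ends [[270.5, 243.1], [275.0, 205.5]]
pred ends [[278.7, 235.4], [282.9, 197.2]]
blue [([271, 203, 3, 4, 8], [271.9, 204.5]), ([263, 210, 3, 5, 10], [264.1, 212.1]), ([267, 239, 8, 8, 45], [270.4, 242.4]), ([258, 247, 9, 8, 52], [261.8, 250.7])]
orange [([276, 200, 11, 8, 47], [280.8, 203.9]), ([268, 208, 2, 4, 8], [268.5, 209.5]), ([260, 217, 2, 4, 7], [260.4, 218.3]), ([272, 229, 12, 8, 52], [277.7, 233.0]), ([256, 245, 3, 4, 8], [256.9, 246.2])]
[251. 114.] [ 9. 50.] 90 0.88 [ 71. 192. 186.] [0.761 0.251 0.055] dock 0.333 0.033
[379. 177.] [11. 54.] 10 0.85 [189. 203. 176.] [ 0.6   -0.091  0.055] dock 0.195 -0.319
[389. 181.] [10. 53.] 11 0.81 [179. 192. 167.] [ 0.592 -0.115  0.055] dock 0.188 -0.344
[241. 301.] [55.  9.] 8 0.69 [157.  97. 196.] [0.272 0.254 0.055] dock -0.156 0.005
[234. 180.] [10. 53.] 6 0.66 [196. 213. 202.] [0.582 0.286 0.055] dock 0.152 0.057
[333. 112.] [35. 26.] 90 0.65 [106. 150. 155.] [0.772 0.034 0.055] dock 0.358 -0.183
[338. 257.] [ 9. 54.] 54 0.64 [167. 104. 207.] [0.39  0.011 0.055] dock -0.021 -0.23
[185. 178.] [53.  9.] 23 0.58 [147.  85. 190.] [0.583 0.415 0.055] dock 0.145 0.185
up (array([   4.5, -122.4, -117.8]), array([-59.8,  -0.3,  -0.3]))
```

Second placed. Going for the third.

>>> {"api": "step_arm", "payload": {
  "series": [
    {"x": 1,"y": -20,"z": -20,"ax": -8,"ay": 0,"az": 0,"fingers": 38},
    {"x": 2,"y": -45,"z": -40,"ax": -16,"ay": 0,"az": 0,"fingers": 38},
    {"x": 3,"y": -70,"z": -62,"ax": -25,"ay": 0,"az": 0,"fingers": 38},
    {"x": 4,"y": -92,"z": -85,"ax": -34,"ay": 0,"az": 0,"fingers": 38},
    {"x": 4,"y": -110,"z": -105,"ax": -43,"ay": 0,"az": 0,"fingers": 38},
    {"x": 4,"y": -120,"z": -115,"ax": -52,"ay": 0,"az": 0,"fingers": 38},
    {"x": 4,"y": -122,"z": -118,"ax": -60,"ay": 0,"az": 0,"fingers": 38},
    {"x": 4,"y": -122,"z": -118,"ax": -60,"ay": 0,"az": 0,"fingers": 38}
  ]
}}

```text
t: 32.72
position: [0.5803, -0.246, 0.3289]
tcp_rot: [0.997, -0.073, 0.0, 0.0]
ft_force: [-0.2, -0.1, -0.3]
opening: 0.0378
```

>>> {"api": "step_arm", "payload": {
  "series": [
    {"x": -9,"y": -61,"z": 0,"ax": 0,"ay": 0,"az": 0,"fingers": 38},
    {"x": -19,"y": -122,"z": 0,"ax": 0,"ay": 0,"az": -1,"fingers": 38},
    {"x": -28,"y": -183,"z": 0,"ax": 0,"ay": 0,"az": -2,"fingers": 38},
    {"x": -37,"y": -244,"z": 0,"ax": 0,"ay": 0,"az": -3,"fingers": 38},
    {"x": -47,"y": -305,"z": 0,"ax": 0,"ay": 0,"az": -4,"fingers": 38},
    {"x": -56,"y": -366,"z": 0,"ax": 0,"ay": 0,"az": -4.4,"fingers": 38},
    {"x": -65,"y": -427,"z": 10,"ax": 0,"ay": 0,"az": -4.4,"fingers": 38},
    {"x": -74,"y": -488,"z": 20,"ax": 0,"ay": 0,"az": -4.4,"fingers": 38}
  ]
}}

```text
t: 33.72
position: [0.579, 0.2472, 0.307]
tcp_rot: [0.999, -0.036, -0.002, -0.0]
ft_force: [0.4, -0.5, -0.1]
opening: 0.038
```

```bash
python3 -c "
from h import *
wcart(.056,z=.12)"
```

```text
t 33.73 pos [0.579  0.2472 0.307 ] q [0.3  0.44 1.44 0.   1.26 1.94] F [ 0.4 -0.5 -0.1] op 0.038
far [287.6 110.1]
near [291.5 210.4]
[([279, 98, 20, 18, 316], [288.5, 106.4]), ([490, 106, 10, 18, 143], [495.3, 115.0]), ([275, 171, 6, 2, 8], [277.6, 171.2]), ([390, 171, 11, 3, 22], [395.3, 171.5]), ([284, 206, 15, 13, 47], [287.0, 210.5])]
(array([  2.8, -32.2, 185.2]), array([-0.1,  0.3, -0.3]))
```

>>> {"api": "step_arm", "payload": {
  "series": [
    {"x": 2,"y": -18,"z": 40,"ax": 0,"ay": 0,"az": 0,"fingers": 38},
    {"x": 3,"y": -32,"z": 90,"ax": 0,"ay": 0,"az": 0,"fingers": 38},
    {"x": 3,"y": -32,"z": 140,"ax": 0,"ay": 0,"az": 0,"fingers": 38},
    {"x": 3,"y": -32,"z": 185,"ax": 0,"ay": 0,"az": 0,"fingers": 38},
    {"x": 3,"y": -32,"z": 185,"ax": 0,"ay": 0,"az": 0,"fingers": 38}
  ]
}}

```text
t: 34.4
position: [0.5831, 0.276, 0.1194]
tcp_rot: [0.999, -0.037, -0.004, 0.001]
ft_force: [-0.6, -0.7, 1.5]
opening: 0.0377
```

```bash
python3 -c "
from h import *
wcart(.056,z=.036)"
```

```text
t 34.4 pos [0.5831 0.276  0.1194] q [0.34 0.64 1.61 0.   0.9  1.98] F [-0.6 -0.7  1.5] op 0.0377
far [304.6 129.4]
near [308.9 300.7]
[([288, 107, 36, 33, 1121], [306.0, 122.6]), ([407, 227, 44, 4, 117], [432.4, 228.5]), ([478, 226, 14, 6, 60], [484.9, 228.6]), ([295, 292, 29, 23, 613], [309.0, 303.0])]
(array([-2.8, -9.2, 86.1]), array([ 0.1,  0.2, -0.5]))
```

>>> {"api": "step_arm", "payload": {
  "series": [
    {"x": -2,"y": -9,"z": 0,"ax": 0,"ay": 0,"az": -0.5,"fingers": 38},
    {"x": -2,"y": -9,"z": 40,"ax": 0,"ay": 0,"az": -0.5,"fingers": 38},
    {"x": -2,"y": -9,"z": 85,"ax": 0,"ay": 0,"az": -0.5,"fingers": 38},
    {"x": -2,"y": -9,"z": 85,"ax": 0,"ay": 0,"az": -0.5,"fingers": 38},
    {"x": -2,"y": -9,"z": 85,"ax": 0,"ay": 0,"az": -0.5,"fingers": 10},
    {"x": -2,"y": -9,"z": 85,"ax": 0,"ay": 0,"az": -0.5,"fingers": 10},
    {"x": -2,"y": -9,"z": 85,"ax": 0,"ay": 0,"az": -0.5,"fingers": 10},
    {"x": -2,"y": -9,"z": 85,"ax": 0,"ay": 0,"az": -0.5,"fingers": 10}
  ],
  "squeeze": 60
}}

```text
t: 35.45
position: [0.5846, 0.2867, 0.0408]
tcp_rot: [0.999, -0.032, 0.002, -0.0]
ft_force: [-1.4, 0.9, 8.3]
opening: 0.0182
```

>>> {"api": "step_arm", "payload": {
  "series": [
    {"x": 0,"y": 0,"z": -60,"ax": 0,"ay": 0,"az": 0,"fingers": 10},
    {"x": 0,"y": 0,"z": -120,"ax": 0,"ay": 0,"az": 0,"fingers": 10},
    {"x": 3,"y": 0,"z": -180,"ax": 0,"ay": 0,"az": 1,"fingers": 10},
    {"x": 6,"y": 10,"z": -240,"ax": 0,"ay": 0,"az": 2,"fingers": 10},
    {"x": 9,"y": 40,"z": -292,"ax": 0,"ay": 0,"az": 3,"fingers": 10},
    {"x": 12,"y": 100,"z": -296,"ax": 0,"ay": 0,"az": 4,"fingers": 10},
    {"x": 15,"y": 160,"z": -296,"ax": 0,"ay": 0,"az": 4.6,"fingers": 10},
    {"x": 18,"y": 220,"z": -296,"ax": 0,"ay": 0,"az": 4.6,"fingers": 10}
  ],
  "squeeze": 60
}}

```text
t: 36.45
position: [0.5868, 0.064, 0.336]
tcp_rot: [0.997, -0.072, 0.001, 0.0]
ft_force: [0.5, -0.1, -1.4]
opening: 0.0181
```

>>> {"api": "step_arm", "payload": {
  "series": [
    {"x": 4,"y": 60,"z": 0,"ax": 0,"ay": 0,"az": 0,"fingers": 10},
    {"x": 8,"y": 120,"z": 0,"ax": 0,"ay": 0,"az": 0,"fingers": 10},
    {"x": 12,"y": 180,"z": 0,"ax": 0,"ay": 0,"az": 0,"fingers": 10},
    {"x": 14,"y": 210,"z": 0,"ax": 0,"ay": 0,"az": 0,"fingers": 10},
    {"x": 14,"y": 210,"z": 0,"ax": 0,"ay": 0,"az": 0,"fingers": 10}
  ],
  "squeeze": 60
}}

```text
t: 37.08
position: [0.5706, -0.1461, 0.3356]
tcp_rot: [0.997, -0.073, 0.001, 0.001]
ft_force: [-0.2, 1.1, -1.7]
opening: 0.0186
```

Run:
```python
from h import *
st()
H=place(.032,back=.14,up=.03,off=.008); print('hover',H,tocmd(H,PR))
```

```text
t 37.08 pos [ 0.5706 -0.1461  0.3356] q [-0.36  0.35  1.5  -0.    1.28  1.36] F [-0.2  1.1 -1.7] op 0.0186
hover [ 0.586398   -0.16172848  0.229952  ] (array([ 17.8,  13. , 105.7]), array([60.1, -0.2, -0.1]))
```

>>> {"api": "step_arm", "payload": {
  "series": [
    {"x": 4,"y": 30,"z": 0,"ax": 8,"ay": 0,"az": 0,"fingers": 10},
    {"x": 8,"y": 50,"z": 5,"ax": 17,"ay": 0,"az": 0,"fingers": 10},
    {"x": 12,"y": 55,"z": 25,"ax": 26,"ay": 0,"az": 0,"fingers": 10},
    {"x": 16,"y": 50,"z": 50,"ax": 35,"ay": 0,"az": 0,"fingers": 10},
    {"x": 18,"y": 40,"z": 75,"ax": 44,"ay": 0,"az": 0,"fingers": 10},
    {"x": 18,"y": 27,"z": 93,"ax": 53,"ay": 0,"az": 0,"fingers": 10},
    {"x": 18,"y": 13,"z": 106,"ax": 60,"ay": 0,"az": 0,"fingers": 10},
    {"x": 18,"y": 13,"z": 106,"ax": 60,"ay": 0,"az": 0,"fingers": 10}
  ],
  "squeeze": 60
}}

```text
t: 38.08
position: [0.5869, -0.1589, 0.2271]
tcp_rot: [0.864, -0.063, 0.034, -0.499]
ft_force: [0.0, 0.2, -1.0]
opening: 0.0184
```

Run:
```python
from h import *
st()
a=cv2.imread('pics/w16.png')[:,:,::-1]; b=snap('wrist','w19')
for im in (a,b): print(blobs(im,(280,380,60,210)))
for bb,u in ((.1,.014),(0,.014),(0,.002)): print(bb,u,tocmd(place(.032,back=bb,up=u,off=.008),PR))
```

```text
t 38.08 pos [ 0.5869 -0.1589  0.2271] q [-0.7   0.7   1.55  0.83  1.61  0.73] F [ 0.   0.2 -1. ] op 0.0184
[([296, 114, 59, 54, 3024], [325.0, 140.0]), ([283, 157, 11, 4, 16], [288.1, 158.2])]
[([296, 117, 57, 61, 2878], [324.2, 142.6]), ([353, 155, 27, 20, 341], [368.5, 164.2])]
0.1 0.014 (array([-0.5, 15.9, 37.2]), array([0.2, 0.1, 0. ]))
0 0.014 (array([ -0.3,  15.6, 137.2]), array([0.2, 0.1, 0. ]))
0 0.002 (array([ -0.3,  27.6, 137.2]), array([0.2, 0.1, 0. ]))
```

Same grasp as the first cartridge. Inserting on the top pegs.

>>> {"api": "step_arm", "payload": {
  "series": [
    {"x": 0,"y": 10,"z": 20,"ax": 0,"ay": 0,"az": 0,"fingers": 10},
    {"x": 0,"y": 15,"z": 45,"ax": 0,"ay": 0,"az": 0,"fingers": 10},
    {"x": 0,"y": 15,"z": 80,"ax": 0,"ay": 0,"az": 0,"fingers": 10},
    {"x": 0,"y": 15,"z": 115,"ax": 0,"ay": 0,"az": 0,"fingers": 10},
    {"x": 0,"y": 15,"z": 136,"ax": 0,"ay": 0,"az": 0,"fingers": 10},
    {"x": 0,"y": 15,"z": 136,"ax": 0,"ay": 0,"az": 0,"fingers": 10},
    {"x": 0,"y": 22,"z": 136,"ax": 0,"ay": 0,"az": 0,"fingers": 10},
    {"x": 0,"y": 26,"z": 136,"ax": 0,"ay": 0,"az": 0,"fingers": 10}
  ],
  "squeeze": 60
}}

```text
t: 39.12
position: [0.6023, -0.0574, 0.1379]
tcp_rot: [0.864, -0.063, 0.037, -0.498]
ft_force: [-0.0, 0.3, -0.5]
opening: 0.0181
```

>>> {"api": "step_arm", "payload": {
  "series": [
    {"x": 0,"y": 0.7,"z": 0,"ax": 0,"ay": 0,"az": 0,"fingers": 10},
    {"x": 0,"y": 1.5,"z": 0,"ax": 0,"ay": 0,"az": 0,"fingers": 10},
    {"x": 0,"y": 1.5,"z": 0,"ax": 0,"ay": 0,"az": 0,"fingers": 10}
  ],
  "squeeze": 60
}}

```text
t: 39.5
position: [0.602, -0.057, 0.1366]
tcp_rot: [0.864, -0.062, 0.036, -0.498]
ft_force: [-0.1, 0.2, 0.1]
opening: 0.0183
```

>>> {"api": "step_arm", "payload": {
  "series": [
    {"x": 0,"y": 0.7,"z": 0,"ax": 0,"ay": 0,"az": 0,"fingers": 10},
    {"x": 0,"y": 1.5,"z": 0,"ax": 0,"ay": 0,"az": 0,"fingers": 10},
    {"x": 0,"y": 1.5,"z": 0,"ax": 0,"ay": 0,"az": 0,"fingers": 10}
  ],
  "squeeze": 60
}}

```text
t: 39.88
position: [0.602, -0.0572, 0.1361]
tcp_rot: [0.864, -0.062, 0.036, -0.499]
ft_force: [0.4, 1.1, 4.5]
opening: 0.0186
```

Run:
```python
from h import *
st(); rackcheck()
print(tocmd(place(.032,back=0,up=0,off=.008),PR))
```

```text
t 39.88 pos [ 0.602  -0.0572  0.1361] q [-0.55  0.78  1.7   0.94  1.39  0.61] F [0.4 1.1 4.5] op 0.0186
pred ends [[262.8, 250.4], [267.5, 213.4]]
pred ends [[270.5, 243.1], [275.0, 205.5]]
pred ends [[278.7, 235.4], [282.9, 197.2]]
blue [([279, 192, 11, 7, 45], [283.6, 195.5]), ([276, 232, 8, 8, 52], [279.4, 235.2]), ([267, 239, 8, 8, 45], [270.4, 242.4]), ([258, 247, 9, 9, 54], [261.9, 250.9])]
orange [([274, 200, 4, 5, 14], [276.0, 202.1]), ([272, 230, 3, 4, 10], [273.0, 231.2]), ([256, 245, 3, 4, 8], [256.9, 246.2])]
(array([-0.5,  1.6,  1.6]), array([-0. ,  0. ,  0.1]))
```

Contact at 4.5 N. Release and back away.

>>> {"api": "step_arm", "payload": {
  "series": [
    {"x": 0,"y": -0.5,"z": 0,"ax": 0,"ay": 0,"az": 0,"fingers": 26},
    {"x": 0,"y": -0.5,"z": 0,"ax": 0,"ay": 0,"az": 0,"fingers": 33},
    {"x": 0,"y": -0.5,"z": 0,"ax": 0,"ay": 0,"az": 0,"fingers": 33},
    {"x": 0,"y": -0.5,"z": -20,"ax": 0,"ay": 0,"az": 0,"fingers": 33},
    {"x": 0,"y": -0.5,"z": -60,"ax": 0,"ay": 0,"az": 0,"fingers": 33},
    {"x": 0,"y": -0.5,"z": -110,"ax": 0,"ay": 0,"az": 0,"fingers": 33},
    {"x": 0,"y": -0.5,"z": -160,"ax": 0,"ay": 0,"az": 0,"fingers": 36},
    {"x": 0,"y": -0.5,"z": -200,"ax": 0,"ay": 0,"az": 0,"fingers": 36}
  ],
  "squeeze": 60
}}

```text
t: 40.92
position: [0.5763, -0.2316, 0.2375]
tcp_rot: [0.864, -0.063, 0.036, -0.498]
ft_force: [1.0, 0.4, 0.3]
opening: 0.0358
```

Run:
```python
from h import *
st(); rackcheck()
a=snap('scene','s20')[140:300,220:460]; b=snap('top','t20')[80:300,130:450]
cv2.imwrite('pics/c20.png',np.hstack([cv2.resize(a[:,:,::-1],(400,267),interpolation=cv2.INTER_CUBIC),cv2.resize(b[:,:,::-1],(388,267),interpolation=cv2.INTER_CUBIC)]))
```

```text
t 40.92 pos [ 0.5763 -0.2316  0.2375] q [-0.78  0.73  1.45  0.78  1.71  0.73] F [1.  0.4 0.3] op 0.0358
pred ends [[262.8, 250.4], [267.5, 213.4]]
pred ends [[270.5, 243.1], [275.0, 205.5]]
pred ends [[278.7, 235.4], [282.9, 197.2]]
blue [([282, 194, 10, 5, 41], [286.9, 195.9]), ([278, 232, 10, 9, 58], [282.7, 235.8]), ([268, 239, 8, 8, 44], [271.2, 242.8]), ([259, 248, 9, 8, 55], [262.9, 251.0])]
orange [([276, 200, 5, 5, 21], [277.9, 202.1]), ([268, 208, 3, 5, 11], [269.0, 210.0]), ([260, 216, 3, 5, 12], [261.1, 218.1]), ([272, 229, 6, 6, 19], [274.5, 231.6]), ([256, 244, 3, 5, 11], [257.1, 246.3])]
```

View pics/c20.png

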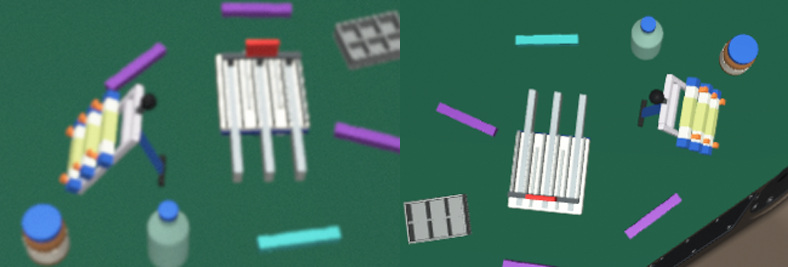

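All three cartridges lie across their peg pairs, the slide is back, and the bystanders and look-alikes look in place. The top one slid a few mm against the rail on release. I'll wait a second and take one close look.

>>> {"api": "step_arm", "payload": {
  "series": [
    {"x": 0,"y": -20,"z": -30,"ax": 0,"ay": 0,"az": 0,"fingers": 36},
    {"x": 0,"y": -20,"z": -40,"ax": 0,"ay": 0,"az": 0,"fingers": 36},
    {"x": 0,"y": -20,"z": -40,"ax": 0,"ay": 0,"az": 0,"fingers": 36},
    {"x": 0,"y": -20,"z": -40,"ax": 0,"ay": 0,"az": 0,"fingers": 36},
    {"x": 0,"y": -20,"z": -40,"ax": 0,"ay": 0,"az": 0,"fingers": 36},
    {"x": 0,"y": -20,"z": -40,"ax": 0,"ay": 0,"az": 0,"fingers": 36},
    {"x": 0,"y": -20,"z": -40,"ax": 0,"ay": 0,"az": 0,"fingers": 36},
    {"x": 0,"y": -20,"z": -40,"ax": 0,"ay": 0,"az": 0,"fingers": 36}
  ]
}}

```text
t: 42.08
position: [0.5736, -0.253, 0.2732]
tcp_rot: [0.864, -0.062, 0.036, -0.498]
ft_force: [-0.4, 0.6, -0.5]
opening: 0.0358
```

Run:
```python
from h import *
st(); rackcheck()
w=snap('wrist','w21'); t=snap('top','t21')[130:230,320:420]
cv2.imwrite('pics/c21.png',np.hstack([cv2.resize(w[:,:,::-1],(480,300)),cv2.resize(t[:,:,::-1],(300,300),interpolation=cv2.INTER_CUBIC)]))
```

```text
t 42.08 pos [ 0.5736 -0.253   0.2732] q [-0.81  0.71  1.39  0.77  1.79  0.77] F [-0.4  0.6 -0.5] op 0.0358
pred ends [[262.8, 250.4], [267.5, 213.4]]
pred ends [[270.5, 243.1], [275.0, 205.5]]
pred ends [[278.7, 235.4], [282.9, 197.2]]
blue [([281, 194, 11, 6, 43], [286.7, 196.1]), ([279, 232, 9, 8, 55], [282.8, 235.7]), ([269, 240, 7, 7, 42], [272.0, 242.9]), ([259, 248, 9, 8, 54], [263.4, 251.4])]
orange [([275, 200, 6, 5, 22], [277.7, 202.1]), ([268, 208, 3, 5, 12], [269.1, 210.2]), ([260, 216, 4, 6, 15], [261.3, 218.4]), ([272, 230, 6, 5, 19], [274.4, 231.7]), ([264, 237, 3, 4, 9], [265.1, 238.7]), ([256, 244, 4, 5, 16], [257.6, 246.4])]
```

View pics/c21.png

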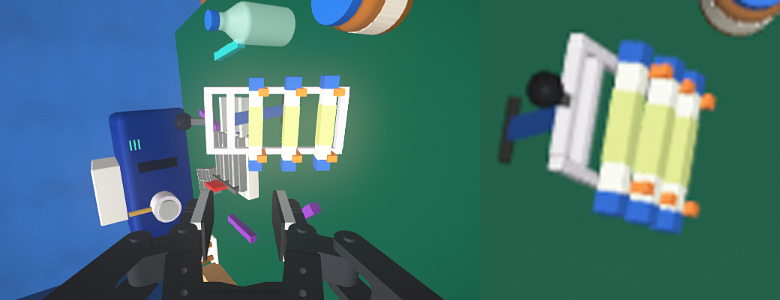

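```bash
python3 -c "
from h import *
rackcheck(); print(manip.close_job())"
```

```text
pred ends [[262.8, 250.4], [267.5, 213.4]]
pred ends [[270.5, 243.1], [275.0, 205.5]]
pred ends [[278.7, 235.4], [282.9, 197.2]]
blue [([281, 194, 11, 6, 41], [286.5, 196.0]), ([279, 232, 8, 8, 54], [282.7, 235.7]), ([269, 240, 7, 7, 42], [272.0, 242.9]), ([259, 248, 10, 8, 56], [263.6, 251.3])]
orange [([275, 200, 6, 5, 23], [277.6, 202.1]), ([268, 208, 3, 5, 12], [269.1, 210.2]), ([260, 216, 4, 6, 16], [261.2, 218.3]), ([272, 230, 6, 5, 19], [274.4, 231.7]), ([264, 237, 3, 4, 9], [265.1, 238.7]), ([256, 244, 4, 5, 16], [257.6, 246.4])]
the job is handed in; nothing more can be done
None
```

The job is handed in, at about 42 s of the 210 s. I unfolded the leg to its stop, stood the rack up by its ball and let go. Then I pressed the slide home, where it stopped at about 82 mm with a 17 N force jump, and laid all three cartridges on their own pairs of pegs.

- **Last views:** All three cartridges lie centred and level across their pegs. The rack is standing, the slide is sprung back, and the bottle, jar, tray and look-alikes look untouched. The gripper is clear of everything.
- **What did not match exactly:** After release the top cartridge settled about 6 mm toward the rail and still lies on its pegs. The two lower cartridges and the rack crept a pixel or so (1–2 mm) in the views after that. The pictures just before the hand-in showed no further movement.
- **On the way:** The rack slid about 3.5 mm while I opened the leg. The second cartridge was gripped about 3 mm off centre, and I corrected for both.

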